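Store the chromatography columns and shut their case

ROBOT

A 7-joint arm with a two-finger parallel gripper is mounted at the origin on the work surface. World frame = base frame: x ahead of the robot, y to its left, z up, the work surface at z = 0. Lengths are in m, angles in degrees, forces in N, time in s.
With the tool pointing down it reaches from about 0.425 to 0.825 m from the base axis. Payload 3.6 kg.
Tool frame: the origin (TCP) lies on the centre line of the jaws, within the pads' length; the fingertips stand env.nose_length ahead of it and the grasp point (between the pads) lies 6 mm ahead of it (env.nose_length is the distance from the TCP to the fingertips, in m); z points along the fingers, y is the line along which they close (so a half turn about z gives the same grasp; the last joint's range is limited). The gripper opens to 93 mm and grips with 3 to 60 N. Pads are 15 mm wide; open, the fingers measure 128 mm over their backs; the gripper's body (75 mm by 188 mm) begins 65 mm behind the grasp point.
Start: joints at [62.309, 35.231, -0.722, 81.555, 0.464, 63.22, -2.315], TCP at [0.287, -0.583, 0.244] pointing down, gripper open.
Joint ranges: [-178.69, 178.69], [-17.37, 117.87], [-77.05, 75.6], [15.02, 138.74], [-78.02, 258.01], [0.78, 113.62], [-162.83, 162.83]. Speed limits (degrees/s): [159.86, 159.86, 180, 180, 180, 180, 180].

INTERFACE

Orientations are given as a 3x3 rotation matrix whose columns are the frame's x, y, z axes.
In Python, from workcell import env gives the robot as it stands. The module is installed in compiled form; this text tells all that it offers.
- The arm moves only by the tool move_arm, never from a script. Its arguments are lists of equal length, an entry for each row: "travel": the shift along the tool's x, y, z in mm, a list of three; "turn": the turn, a rotation vector about the tool's x, y, z in rad, a list of three. A call has exactly 8 rows; each row is the pose to reach, as a shift and turn from the pose commanded when the call began, along the tool's axes at that moment; what a row does not reach only later rows make up. A row lasts 1/8 s, in which the tool goes at most 62.5 mm and 10.7 degrees, less where a joint would pass 70% of its speed; a pose out of reach is approached as far as the arm can. A call with a gripper value outside its range is refused whole. "fingers" is the opening, from 0 (shut) to 1 (fully open), set as the call begins (left out, the last holds). The fingers move at their own pace and stop on an object; the grip force is fixed at half the most. Time passes only in rows, so rows that repeat a pose let the fingers close, or fill a call up. It gives the time, the measured TCP pose, the force, the opening and the grip force at its end, in the units of the state.
- env.get_obs(): the state, without advancing time (a new reading comes with each control period).
- env.snapshot(name): name is "side" or "top"; returns a dict with "frame" (384x512x3 uint8, red, green, blue), "fovy" (degrees; the focal length in pixels is half the picture's height over the tangent of half this angle, whatever the lens; pixels are square), "cx", "cy" (the principal point, pixels), "rvec" (rotation vector, rad) and "tvec" (3), from world to camera coordinates, as OpenCV has them. Camera axes: x right, y down, z forward; pixel columns grow to the right and rows downward; lengths in m; the calibration is good to about 2 mm. A picture is of the moment at which its call begins. There is no depth.
- env.close_job(): hands the job in; it is judged then, once.
The state is a dict: "clock": time; "joint_pos": joint angles; "joint_vel": joint speeds; "effort": joint torques, N m; "eef_pos": TCP position; "ee_rot": TCP orientation; "ft_force": force on the tool from outside, world axes, zero at the start; "ft_torque": the same for the moment, N m; "finger_gap": finger opening in m; "grasp_force": force on a finger pad.
Only numpy, scipy, OpenCV 4.12 (cv2) and the standard library are available. Lean on these libraries where they do the work, as an engineer would, in place of code of your own. Each camera call takes 0.05 s, during which the arm holds its last target. There are 200 camera calls.

TASK

Put away all the chromatography columns lying about on the bench: lay each one flat in its own lane of the open case. Pull the stop pin out of its bore in the block at the side of the case and hang it upright by its knob in the notch beside the bore; then, with all columns in and the pin parked, lower the lid gently, without slamming, until it is fully shut. Leave everything else where it is.

Things in the scene. Friction and masses are not known exactly. Their poses are not given: they have to be found in the camera images.
- column0: One of three to five identical chromatography columns (None if absent): a straight steel tube, 12 mm diameter and 80 mm long between two dark square end blocks (17 by 17 mm, 14 mm long), 6 mm plugs on the ends, 120 mm overall, about 110 g. Origin at mid length on the axis; x runs along the tube. It starts lying on the mat; its axis is then 8.5 mm above the mat.
- column1: Another column, the same as column0; None if absent.
- column2: Another column, the same as column0; None if absent.
- column3: Another column, the same as column0; None if absent.
- column4: Another column, the same as column0; None if absent.
- case: White open case fixed to the bench, 150 (x) by 212 (y) by 56 mm high, 5 mm walls; origin under its centre, lid hinged on the +x rim. Two cross ribs at x = -28 and 28 mm (8 mm thick, tops 25 mm above the bench) bear 44 mm high teeth that leave five lanes along x, 24 mm wide. An aluminium block on its +y side (x -75 to 25, y 106 to 146 mm, as high as the rim) has a bore and a notch.
- lane0 (a point): Centre of lane 0 of the case: where the middle of the axis of a column lying in that lane would be, 31 mm above the bench.
- lane1 (a point): Centre of lane 1 of the case: where the middle of the axis of a column lying in that lane would be, 31 mm above the bench.
- lane2 (a point): Centre of lane 2 of the case: where the middle of the axis of a column lying in that lane would be, 31 mm above the bench.
- lane3 (a point): Centre of lane 3 of the case: where the middle of the axis of a column lying in that lane would be, 31 mm above the bench.
- lane4 (a point): Centre of lane 4 of the case: where the middle of the axis of a column lying in that lane would be, 31 mm above the bench.
- bore (a point): Mouth of the 13 mm bore in the top of the block (56 mm above the bench; 30 mm deep); axes as the case. The pin starts in it.
- notch (a point): Parking point of the pin, level with the block's top, 56 mm above the bench; axes as the case. The notch is a slot 14 mm wide in x, cut down through the whole block, open at the top and the +y side; closed end 11 mm to -y of this point, open end 18 mm to +y. A parked pin hangs by its knob: the knob's underside on the block's top, shaft in the slot.
- pin: Lid stop pin: upright steel shaft, 10 mm diameter, 42 mm long, under a black round knob 24 mm diameter and 24 mm high. Origin at the shaft's lower tip, z up towards the knob. In the bore its tip is 26 mm above the bench (knob from 68 to 92 mm); there it stands under an ear of the lid and keeps the lid from shutting.
- lid (a joint): Angle of the lid: 0 shut, about 1.45 to 1.8 rad at the start (standing open), 1.9 at its stop. The hinge is stiff: the lid stays where it is left; about 2 to 4 N at the free edge moves it.
- lid_hinge (a point): Middle of the hinge line (along the case's y) at the case's +x rim, 56 mm above the bench.
- lid_edge (a point): Middle of the lid's free edge, on its outer face, 156 mm from the hinge line. The lid is a flat plate 8 mm thick, 212 mm wide; its inner face lies on the rim when shut. A grip tab 70 mm wide sticks out 13 mm beyond this edge, and an ear on the +y side covers the bore.
- mat: Thin grey bench mat, 300 by 360 by 2 mm, fixed; origin under its centre. The columns start on it.
- wrench: Steel wrench, about 110 mm long, lying on the mat; not to be moved.
- solvent: Glass solvent bottle with blue cap, 86 mm diameter, 180 mm high, at the robot's left; leave alone.
- beaker: Glass cup, 70 mm diameter, 90 mm high, between the mat and the case at the back; leave alone.
- jar: Small amber jar, 50 mm diameter, 70 mm high, in front of the case on the robot's side; leave alone.
- tape: Clear ring of tape, 90 mm diameter, 18 mm high, at the robot's right; leave alone.
Not all that is in view belongs to the job. Leave any red look-alike of the column1 alone.

How it is judged:
By the outcome, as a careful person would: the job done as asked, in the order asked, and still so for the second after the job is handed in, with the robot touching nothing.
Of column0, column1, column2, column3, column4 only 3 to 5 are there at a start; the rules pass over those that are not, and their reading is None.
At some moment in a run one of column0, column1, column2, column3, column4 may be knocked a few centimetres aside while the robot is not near it.
It also fails if it takes over 210 s, if anything falls off the work surface, if the arm or the gripper's body presses on something with over 40 N, if the wrist force passes 120 N, or if a joint passes its speed limit or range.

## Working session

There is one attempt and no reset: what is moved stays moved. The work goes in short steps, Python scripts to look and compute and a tool call to move; the robot and the scene stay as the last step left them, time stands still between calls to the robot, and variables do not carry over. Pictures are saved under pics/ and viewed, at most 14 in all, crops included, and the job is handed in when it is done.

Besides the shell and the picture viewer there is one more tool, called after "Emit:" as a command line: name --argument value ..., lists and objects as JSON in quotes. move_arm: Moves the arm, as the interface text tells. Its arguments: {"type":"object","properties":{"travel":{"type":"array"},"turn":{"type":"array"},"fingers":{"type":"number"}},"required":["travel","turn"]}

```bash
mkdir -p pics; cat > h.py <<'E'
import numpy as np, cv2
from workcell import env
def snap(n,fn=None):
    s=env.snapshot(n)
    if fn: cv2.imwrite('pics/'+fn,s['frame'][:,:,::-1])
    return s
def cam(s):
    f=s['frame'].shape[0]/2/np.tan(np.radians(s['fovy'])/2)
    K=np.array([[f,0,s['cx']],[0,f,s['cy']],[0,0,1]]); R=cv2.Rodrigues(np.array(s['rvec'],float))[0]
    return K,R,np.array(s['tvec'],float).reshape(3)
def ray(s,uv):
    K,R,t=cam(s); uv=np.atleast_2d(uv).astype(float)
    d=np.linalg.inv(K)@np.c_[uv,np.ones(len(uv))].T
    return -R.T@t,(R.T@d).T
def onz(s,uv,z):
    o,d=ray(s,uv); return o+d*((z-o[2])/d[:,2])[:,None]
def proj(s,P):
    K,R,t=cam(s); p=(K@(R@np.atleast_2d(P).T+t[:,None])).T; return p[:,:2]/p[:,2:]
def tri(s1,u1,s2,u2):
    o1,d1=ray(s1,u1);o2,d2=ray(s2,u2);d1=d1[0];d2=d2[0]
    k=np.linalg.lstsq(np.c_[d1,-d2],o2-o1,rcond=None)[0]
    a=o1+k[0]*d1;b=o2+k[1]*d2
    return (a+b)/2,np.linalg.norm(a-b)
E
python3 - <<'E'
from h import *
np.set_printoptions(precision=4,suppress=True)
for n in('side','top'):
    s=snap(n,n+'0.png'); o,d=ray(s,[256,192]); print(n,s['fovy'],s['cx'],s['cy'],o,d)
o=env.get_obs(); print(o['eef_pos'],o['ee_rot'],env.nose_length,o['finger_gap'],o['clock'])
E
```

```text
side 50.50350181619783 260.68880137295633 195.13666282690914 [ 0.103  -0.9647  1.1631] [[ 0.268   0.6507 -0.7106]]
top 56.51952579241378 261.9972052737513 190.80754557387704 [0.4127 0.0314 1.178 ] [[ 0.1199 -0.006  -0.9929]]
[ 0.2864 -0.5828  0.2426] [[ 0.8975  0.4411 -0.001 ]
 [ 0.4411 -0.8975  0.002 ]
 [-0.     -0.0023 -1.    ]] 0.025 0.09318140375460249 0.1
```

View pics/side0.png

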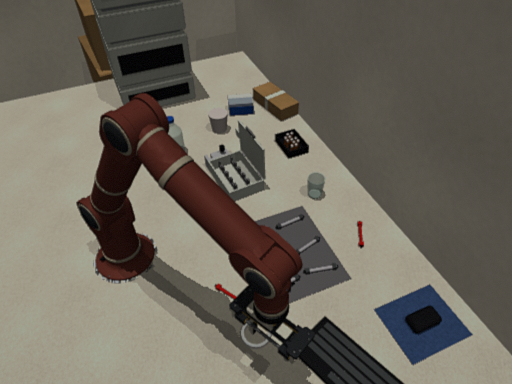

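View pics/top0.png

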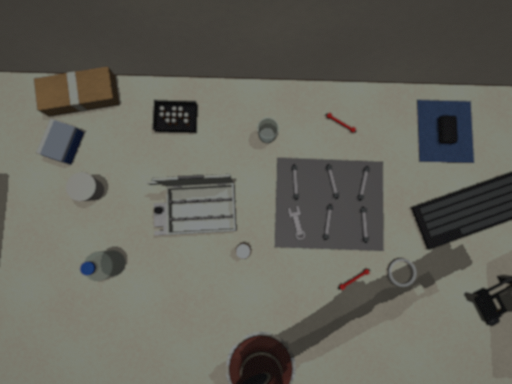

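The side view shows the arm over the mat, the open case at about (235,170) and the pin knob at about (222,149). The top view shows the mat with five grey columns at (295,181), (332,181), (363,183), (328,221) and (364,224). The wrench is at (297,222), the red look-alikes at (341,122) and (354,279), the case at (203,208) and the pin knob at (158,210). The five grey ones on the mat fit the description. The red ones don't.

```bash
cat > crop.py <<'E'
from h import *
np.set_printoptions(precision=4,suppress=True)
s=snap('top')
f=s['frame']
c=np.ascontiguousarray(f[150:255,140:400,::-1]); cv2.imwrite('pics/c1.png',cv2.resize(c,None,fx=3,fy=3,interpolation=cv2.INTER_CUBIC))
g=cv2.cvtColor(f,cv2.COLOR_RGB2GRAY)
sub=g[155:252,272:388]; print('mat median',np.median(sub))
m=(abs(g.astype(int)-np.median(sub))>18).astype(np.uint8); mm=np.zeros_like(m); mm[161:246,280:380]=m[161:246,280:380]
mm=cv2.morphologyEx(mm,cv2.MORPH_CLOSE,np.ones((3,3)))
n,l,st,ce=cv2.connectedComponentsWithStats(mm)
for i in range(1,n):
    if st[i,4]<25: continue
    p=np.argwhere(l==i)[:,::-1]; P=onz(s,p,0.0105)[:,:2]
    (c,wh,a)=cv2.minAreaRect((P*1000).astype(np.float32)); 
    e=np.linalg.svd(P-P.mean(0))[2][0]
    print(ce[i],st[i,4],np.array(c),wh,'axis deg',np.degrees(np.arctan2(e[1],e[0])),'mean',P.mean(0))
E
python3 crop.py
```

```text
mat median 75.0
[294.7196 181.6636] 107 [ 591.7996 -101.8151] (117.69922637939453, 16.089595794677734) axis deg -175.76807215096144 mean [ 0.5912 -0.1032]
[332.0625 181.1429] 112 [ 595.9593 -225.3624] (118.11640930175781, 17.352685928344727) axis deg -165.00522261869716 mean [ 0.5958 -0.2275]
[362.9106 183.2683] 123 [ 592.2492 -328.7293] (19.627391815185547, 119.27234649658203) axis deg 167.66695067422273 mean [ 0.591  -0.3307]
[327.5417 221.6   ] 120 [ 462.1895 -210.0981] (16.75110626220703, 116.70724487304688) axis deg 172.1541065513147 mean [ 0.4614 -0.212 ]
[296.7212 221.9808] 208 [ 456.2195 -111.6907] (104.76422119140625, 36.7357063293457) axis deg -165.02989012442433 mean [ 0.4581 -0.1107]
[363.9365 224.254 ] 126 [ 456.1156 -330.2854] (117.90576171875, 17.295005798339844) axis deg -177.16332343011229 mean [ 0.4552 -0.3319]
```

View pics/c1.png

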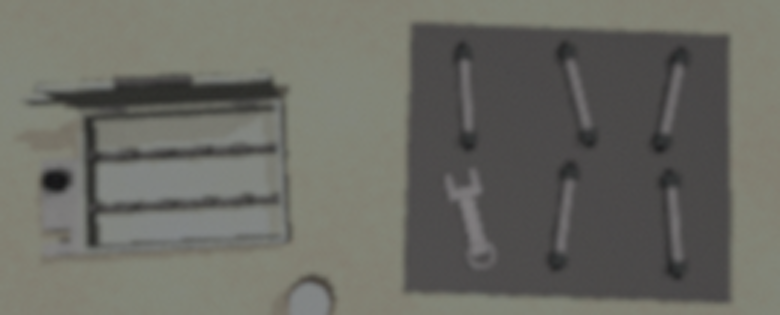

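The crop confirms five steel-and-dark columns, with the wrench at the mat's lower left. Next I measure the case in both views.

```bash
python3 - <<'E'
from h import *
a=cv2.imread('pics/top0.png')[170:245,145:245]; b=cv2.imread('pics/side0.png')[118:208,195:275]
a=cv2.resize(a,None,fx=7,fy=7,interpolation=cv2.INTER_CUBIC); b=cv2.resize(b,None,fx=6.5,fy=6.5,interpolation=cv2.INTER_CUBIC)
cv2.imwrite('pics/ca.png',cv2.convertScaleAbs(a,alpha=1.5));cv2.imwrite('pics/cb.png',cv2.convertScaleAbs(b,alpha=1.3))
E
```

```text
(no output)
```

View pics/ca.png

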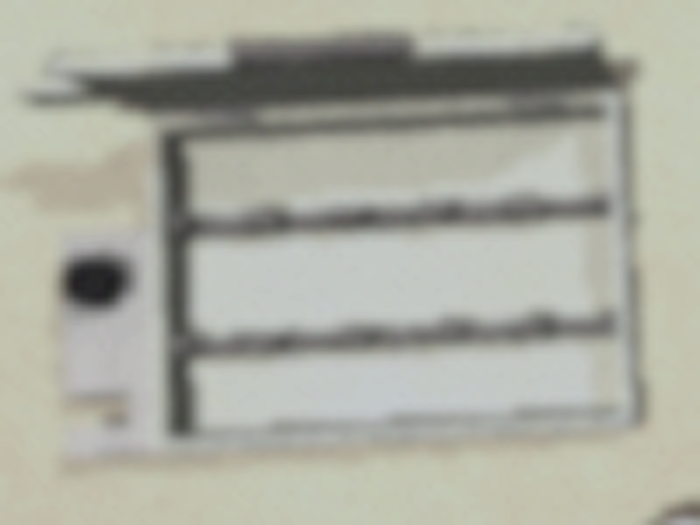

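View pics/cb.png

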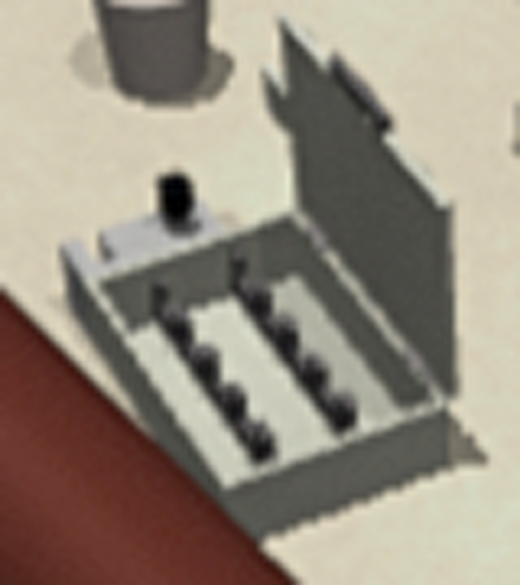

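The top crop shows the rim's inner corners at about (168,130), (172,436), (607,108) and (615,410), the knob at (97,282), and the notch at (100,405). In the side crop the rim corners are at about (100,283), (298,213) and (228,488), the knob is at (176,198), and the rows of teeth are clear.

```bash
cat > case.py <<'E'
from h import *
from scipy.optimize import least_squares
np.set_printoptions(precision=4,suppress=True)
T=snap('top');S=snap('side')
ft=lambda p:(np.array(p,float)+.5)/7-.5+[145,170]
fs=lambda p:(np.array(p,float)+.5)/6.5-.5+[195,118]
# triangulated checks
for n,a,b in[('in(-70,101)',(172,436),(100,283)),('in(70,101)',(168,130),(298,213)),('out(-75,-106)',(632,425),(228,488)),('blk(-75,146)',(62,457),(65,245)),('knob',(97,282),(176,198))]:
    print(n,*tri(T,ft(a),S,fs(b)))
M=[(70,101,56),(-70,101,56),(70,-101,56),(-70,-101,56),(-75,-106,56),(-75,146,56),(25,146,56)]
U=ft([(168,130),(172,436),(607,108),(615,410),(632,425),(62,457),(62,235)])
W=np.array([onz(T,u,.056)[0][:2] for u in U]); m=np.array(M)[:,:2]/1000
def R(a): return np.array([[np.cos(a),-np.sin(a)],[np.sin(a),np.cos(a)]])
r=least_squares(lambda q:((m@R(q[2]).T+q[:2])-W).ravel(),[.5,.2,0])
print('case',r.x[:2],np.degrees(r.x[2]),'res mm\n',1000*r.fun.reshape(-1,2))
np.save('case.npy',r.x)
def c2w(p): p=np.array(p,float)/1000; return np.r_[R(r.x[2])@p[:2]+r.x[:2],p[2]]
g=cv2.cvtColor(T['frame'],cv2.COLOR_RGB2GRAY)
for xx in(-28,28):
    ys=np.arange(-100,101,4); uv=np.array([proj(T,c2w((xx,y,44)))[0] for y in ys]).astype(np.float32)
    v=cv2.remap(g,uv[:,:1],uv[:,1:],cv2.INTER_LINEAR).ravel(); print(xx,list(zip(ys.tolist(),v.tolist())))
# bore knob
hsv=T['frame'].max(2); 
for s,(x0,y0,x1,y1) in((T,(150,200,166,220)),(S,(215,140,228,156))):
    b=s['frame'].max(2)[y0:y1,x0:x1]<38; p=np.argwhere(b); print('knob px',p.mean(0)[::-1]+[x0,y0],len(p),p.min(0),p.max(0))
E
python3 case.py
```

```text
in(-70,101) [0.4178 0.2908 0.0582] 4.84202119112608e-05
in(70,101) [0.5549 0.2979 0.0632] 0.0030785597230490827
out(-75,-106) [0.427  0.0878 0.056 ] 0.0009310143780548115
blk(-75,146) [0.4088 0.3387 0.056 ] 0.002484592620103428
knob [0.483  0.321  0.0831] 0.0012764079541565448
case [0.4932 0.198 ] 4.164283974620541 res mm
 [[ 1.3178  3.7398]
 [-1.7227  2.3199]
 [ 1.5367 -0.995 ]
 [-2.3475 -3.5736]
 [-0.4761 -1.1724]
 [ 0.1746 -1.0212]
 [ 1.5171  0.7025]]
-28 [(-100, 102), (-96, 84), (-92, 79), (-88, 82), (-84, 84), (-80, 83), (-76, 81), (-72, 72), (-68, 65), (-64, 70), (-60, 77), (-56, 79), (-52, 82), (-48, 87), (-44, 88), (-40, 86), (-36, 81), (-32, 72), (-28, 71), (-24, 75), (-20, 77), (-16, 81), (-12, 81), (-8, 83), (-4, 87), (0, 84), (4, 80), (8, 73), (12, 69), (16, 74), (20, 76), (24, 78), (28, 81), (32, 83), (36, 84), (40, 82), (44, 78), (48, 70), (52, 69), (56, 75), (60, 81), (64, 81), (68, 78), (72, 79), (76, 85), (80, 85), (84, 77), (88, 66), (92, 60), (96, 65), (100, 75)]
28 [(-100, 104), (-96, 86), (-92, 80), (-88, 86), (-84, 90), (-80, 93), (-76, 91), (-72, 86), (-68, 81), (-64, 81), (-60, 80), (-56, 80), (-52, 80), (-48, 85), (-44, 90), (-40, 92), (-36, 90), (-32, 81), (-28, 72), (-24, 76), (-20, 80), (-16, 83), (-12, 85), (-8, 86), (-4, 89), (0, 87), (4, 85), (8, 76), (12, 71), (16, 75), (20, 78), (24, 81), (28, 83), (32, 89), (36, 93), (40, 95), (44, 88), (48, 75), (52, 69), (56, 74), (60, 78), (64, 81), (68, 87), (72, 92), (76, 91), (80, 87), (84, 80), (88, 67), (92, 57), (96, 60), (100, 66)]
knob px [158.0667 209.9333] 30 [8 5] [12 11]
knob px [221.5769 148.2692] 26 [5 5] [12  8]
```

```bash
cat > plan.py <<'E'
from h import *
from scipy.spatial.transform import Rotation as Ro
np.set_printoptions(precision=4,suppress=True)
def plan(x,y,z,yaw=None,tag=''):
    o=env.get_obs(); R=np.array(o['ee_rot']); p=np.array(o['eef_pos'])
    now=np.degrees(np.arctan2(R[1,0],R[0,0]))
    a=now if yaw is None else now+((yaw-now+90)%180-90)
    c,s=np.cos(np.radians(a)),np.sin(np.radians(a))
    T=np.array([[c,s,0],[s,-c,0],[0,0,-1]])
    rv=Ro.from_matrix(R.T@T).as_rotvec(); tr=R.T@(np.array([x,y,z])-p)*1000
    print(tag,'t=%.2f'%o['clock'],'pos',p,'yaw %.2f'%now,'travel',tr.round(1),'turn',rv.round(3),'gap %.4f'%o['finger_gap'],'F',np.round(o['ft_force'],1),'j7 %.0f'%o['joint_pos'][6])
def c2w(x,y):
    q=np.load('case.npy'); c,s=np.cos(q[2]),np.sin(q[2])
    return q[0]+c*x/1000-s*y/1000, q[1]+s*x/1000+c*y/1000
def cols(T=None):
    T=T or snap('top'); g=cv2.cvtColor(T['frame'],cv2.COLOR_RGB2GRAY); m=np.zeros(g.shape,np.uint8)
    m[161:246,280:380]=abs(g.astype(int)-75)[161:246,280:380]>18
    m=cv2.morphologyEx(m,cv2.MORPH_CLOSE,np.ones((3,3))); n,l,st,ce=cv2.connectedComponentsWithStats(m)
    out=[]
    for i in range(1,n):
        if st[i,4]<40: continue
        P=onz(T,np.argwhere(l==i)[:,::-1],.0105)[:,:2]; c,wh,_=cv2.minAreaRect((P*1000).astype(np.float32))
        e=np.linalg.svd(P-P.mean(0))[2][0]; a=(np.degrees(np.arctan2(e[1],e[0]))+90)%180-90
        ok=max(wh)<130 and min(wh)<24; out.append((ok,np.array(c)/1000,a)); print('COL' if ok else 'other',np.round(c,1),np.round(wh,0),'yaw %.1f'%a,'px',ce[i].round(0))
    return T,out
E
python3 - <<'E'
from plan import *
T,o=cols(); S=snap('side')
g=S['frame'].min(2)
for ok,c,a in o:
    if not ok: continue
    d=np.array([np.cos(np.radians(a)),np.sin(np.radians(a))])*.02
    # bright tube pixels around predicted centre in side, triangulate tube mid
    p=proj(S,[*c,.0105])[0]; q=p.round().astype(int)
    w=g[q[1]-12:q[1]+13,q[0]-22:q[0]+23]; b=np.argwhere(w>125)
    if len(b)<8: continue
    u=b.mean(0)[::-1]+q-[22,12]; ut=proj(T,[*c,.0105])[0]
    print('tri',tri(T,ut,S,u),len(b),'pred',p,'seen',u)
plan(.456,-.331,.10,2.8)
plan(.456,-.331,.029,2.8)
E
```

```text
COL [ 591.8 -101.7] [118.  16.] yaw 4.0 px [295. 182.]
COL [ 595.9 -225.2] [118.  19.] yaw 14.9 px [332. 181.]
COL [ 592.6 -328.8] [ 20. 120.] yaw -12.4 px [363. 183.]
COL [ 473.4 -215.1] [17. 92.] yaw -5.4 px [328. 217.]
other [ 457.7 -113.4] [105.  37.] yaw 15.3 px [297. 222.]
COL [ 456.1 -330.3] [118.  17.] yaw 3.0 px [364. 225.]
tri (array([ 0.5841, -0.0964,  0.0551]), np.float64(0.0016750523491161115)) 158 pred [289.9033 221.2764] seen [287.6519 212.981 ]
tri (array([ 0.6164, -0.2304,  0.0307]), np.float64(0.04972807608543405)) 87 pred [306.7283 245.1853] seen [320.046  239.4713]
tri (array([ 0.608 , -0.3317,  0.0252]), np.float64(0.037003416875132394)) 74 pred [320.5749 268.0406] seen [330.9054 263.473 ]
 t=0.35 pos [ 0.2866 -0.5832  0.2434] yaw 26.18 travel [ 263.2 -151.5  143.5] turn [-0.001  0.     0.408] gap 0.0929 F [-0.3 -0.2  0.4] j7 -2
 t=0.35 pos [ 0.2866 -0.5832  0.2434] yaw 26.18 travel [ 263.2 -151.5  214.5] turn [-0.001  0.     0.408] gap 0.0929 F [-0.3 -0.2  0.4] j7 -2
```

Emit:
move_arm --travel '[[33, -19, 18], [66, -38, 36], [99, -57, 54], [132, -76, 72], [165, -95, 90], [198, -114, 108], [231, -133, 126], [263, -151.5, 143.5]]' --turn '[[0, 0, 0.05], [0, 0, 0.1], [0, 0, 0.15], [0, 0, 0.2], [0, 0, 0.25], [0, 0, 0.3], [0, 0, 0.36], [0, 0, 0.408]]' --fingers 0.5

```text
clock: 1.35
eef_pos: [0.4569, -0.3303, 0.0998]
ee_rot: [[0.999, 0.047, 0.001], [0.047, -0.999, -0.0], [0.001, 0.0, -1.0]]
ft_force: [0.4, -0.6, -0.8]
finger_gap: 0.0464
grasp_force: 0.0
```

```bash
python3 - <<'E'
from plan import *
plan(.456,-.331,.029,2.8)
T=snap('top');S=snap('side','side1.png')
g=cv2.cvtColor(S['frame'],cv2.COLOR_RGB2GRAY).astype(int)
# tube ridge heights: brightest side pixels near predicted tube, inside mat
gt=cv2.cvtColor(T['frame'],cv2.COLOR_RGB2GRAY).astype(int)
for c,a in(((.5918,-.1025),4),((.5959,-.2262),15),((.592,-.3297),-12.4)):
    r=[]
    for s,G in((T,gt),(S,g)):
        d=np.array([np.cos(np.radians(a)),np.sin(np.radians(a)),0])
        P=np.array([np.array([*c,.0105])+k*d for k in(-.035,.035)]); m=np.zeros(G.shape,np.uint8)
        cv2.line(m,*[tuple(int(v) for v in q.round()) for q in proj(s,P)],1,7)
        p=np.argwhere((m>0)&(G>105)); r.append(p.mean(0)[::-1])
    print(r,tri(T,r[0],S,r[1]))
E
```

```text
t=1.35 pos [ 0.4569 -0.3303  0.0998] yaw 2.71 travel [-0.9  0.6 70.8] turn [ 0.    -0.001 -0.001] gap 0.0464 F [ 0.4 -0.6 -0.8] j7 -48
 ** On entry to DLASCL parameter number  4 had an illegal value
 ** On entry to DLASCL parameter number  4 had an illegal value
 ** On entry to DLASCL parameter number  4 had an illegal value
 ** On entry to DLASCL parameter number  4 had an illegal value
 ** On entry to DLASCL parameter number  5 had an illegal value
 ** On entry to DLASCL parameter number  4 had an illegal value<stdin>:13: RuntimeWarning: Mean of empty slice.
  ret = um.true_divide(
Traceback (most recent call last):
  File "h.py", line 21, in tri
    k=np.linalg.lstsq(np.c_[d1,-d2],o2-o1,rcond=None)[0]
      ~~~~~~~~~~~~~~~^^^^^^^^^^^^^^^^^^^^^^^^^^^^^^^^
numpy.linalg.LinAlgError: SVD did not converge in Linear Least Squares
```

Emit:
move_arm --travel '[[-1, 0.5, 15], [-1, 0.5, 30], [-1, 0.5, 45], [-1, 0.5, 58], [-1, 0.5, 66], [-1, 0.5, 71], [-1, 0.5, 71], [-1, 0.5, 71]]' --turn '[[0, 0, 0], [0, 0, 0], [0, 0, 0], [0, 0, 0], [0, 0, 0], [0, 0, 0], [0, 0, 0], [0, 0, 0]]'

```text
clock: 2.45
eef_pos: [0.4553, -0.3321, 0.0296]
ee_rot: [[0.999, 0.049, 0.001], [0.049, -0.999, -0.001], [0.001, 0.001, -1.0]]
ft_force: [0.1, 0.2, 0.0]
finger_gap: 0.0464
grasp_force: 0.0
```

```bash
python3 - <<'E'
from plan import *
S=snap('side');T=snap('top')
for c,a in(((.5918,-.1025),4),((.5959,-.2262),15),((.592,-.3297),-12.4)):
    r=[]
    for s in(T,S):
        G=cv2.cvtColor(s['frame'],cv2.COLOR_RGB2GRAY).astype(int)
        d=np.array([np.cos(np.radians(a)),np.sin(np.radians(a)),0])
        P=np.array([np.array([*c,.0105])+k*d for k in(-.03,.03)]); m=np.zeros(G.shape,np.uint8)
        cv2.line(m,*[tuple(int(v) for v in q.round()) for q in proj(s,P)],1,7)
        w=G[m>0]; p=np.argwhere((m>0)&(G>np.median(w)+12)); r.append(p.mean(0)[::-1] if len(p)>5 else None); print(np.percentile(w,[5,50,95]),len(p))
    if r[0] is not None and r[1] is not None: print(*r,*tri(T,r[0],S,r[1]))
t=cv2.resize(T['frame'][140:260,260:400,::-1],None,fx=2.6,fy=2.6);s=cv2.resize(S['frame'][200:330,215:365,::-1],None,fx=2.4,fy=2.4)
cv2.imwrite('pics/g1.png',np.hstack([t,s]))
E
```

```text
[ 75.  86. 116.] 67
[17.  33.5 77.9] 38
[295.3284 181.194 ] [285.3947 223.5263] [ 0.5837 -0.1027  0.006 ] 0.019980479766358136
[ 69.  83. 116.] 70
[ 43.1   73.   133.45] 63
[332.6714 180.9   ] [306.9524 244.8095] [ 0.5952 -0.2281  0.0166] 0.0007558583696671157
[ 65.  82. 115.] 69
[ 47.35  74.   136.65] 77
[363.8261 182.6087] [320.2597 267.8831] [ 0.5909 -0.3314  0.0165] 0.0027958270923009033
```

View pics/g1.png

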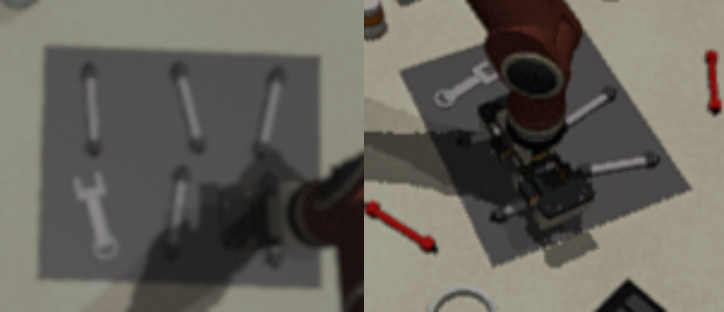

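The view shows the gripper over the lower right column. The tube highlights triangulate to about 16 mm, which matches the tube's top. Close and lift.

Emit:
move_arm --travel '[[0, 0, 0], [0, 0, 0], [0, 0, 0], [0, 0, 0], [0, 0, 0], [0, 0, 0], [0, 0, 0], [0, 0, 0]]' --turn '[[0, 0, 0], [0, 0, 0], [0, 0, 0], [0, 0, 0], [0, 0, 0], [0, 0, 0], [0, 0, 0], [0, 0, 0]]' --fingers 0

```text
clock: 3.55
eef_pos: [0.455, -0.3319, 0.0292]
ee_rot: [[0.999, 0.049, 0.0], [0.049, -0.999, -0.0], [0.0, 0.0, -1.0]]
ft_force: [0.4, 0.0, 1.8]
finger_gap: 0.0109
grasp_force: 30.0
```

Emit:
move_arm --travel '[[0, 0, -10], [0, 0, -25], [0, 0, -50], [0, 0, -75], [0, 0, -100], [0, 0, -125], [0, 0, -145], [0, 0, -150]]' --turn '[[0, 0, 0], [0, 0, 0], [0, 0, 0], [0, 0, 0], [0, 0, 0], [0, 0, 0], [0, 0, 0], [0, 0, 0]]'

```text
clock: 4.55
eef_pos: [0.4555, -0.3324, 0.1814]
ee_rot: [[0.999, 0.049, 0.003], [0.049, -0.999, -0.002], [0.003, 0.002, -1.0]]
ft_force: [0.2, 0.9, -0.8]
finger_gap: 0.011
grasp_force: 30.0
```

```bash
python3 - <<'E'
from plan import *
for l in(0,40,-40,80,-80): print(l,np.array(c2w(0,l)))
x,y=c2w(0,-40); plan(x,y,.12,4.2)
E
```

```text
0 [0.4932 0.198 ]
40 [0.4903 0.2378]
-40 [0.4961 0.1581]
80 [0.4874 0.2777]
-80 [0.499  0.1182]
 t=4.55 pos [ 0.4555 -0.3324  0.1814] yaw 2.80 travel [  64.3 -488.    60.5] turn [ 0.002 -0.003 -0.025] gap 0.0110 F [ 0.2  0.9 -0.8] j7 -49
```

Emit:
move_arm --travel '[[4, -30, 0], [12, -85, 0], [20, -145, 0], [28, -205, 0], [36, -265, 0], [44, -325, 5], [50, -380, 10], [56, -425, 15]]' --turn '[[0, 0, 0], [0, 0, -0.01], [0, 0, -0.01], [0, 0, -0.02], [0, 0, -0.02], [0, 0, -0.025], [0, 0, -0.025], [0, 0, -0.025]]'

```text
clock: 5.55
eef_pos: [0.4895, 0.098, 0.1639]
ee_rot: [[0.997, 0.076, -0.001], [0.076, -0.997, 0.0], [-0.001, -0.001, -1.0]]
ft_force: [0.7, 0.3, -2.1]
finger_gap: 0.0107
grasp_force: 30.0
```

Emit:
move_arm --travel '[[4, -30, 15], [8, -55, 30], [8, -63, 45], [8, -63, 45], [8, -63, 45], [8, -63, 45], [8, -63, 45], [8, -63, 45]]' --turn '[[0, 0, 0], [0, 0, 0], [0, 0, 0], [0, 0, 0], [0, 0, 0], [0, 0, 0], [0, 0, 0], [0, 0, 0]]'

```text
clock: 6.55
eef_pos: [0.4936, 0.1585, 0.1195]
ee_rot: [[0.997, 0.073, 0.0], [0.073, -0.997, 0.0], [0.0, -0.0, -1.0]]
ft_force: [0.7, -0.4, -0.4]
finger_gap: 0.0109
grasp_force: 30.0
```

```bash
python3 - <<'E'
from plan import *
x,y=c2w(0,-40); plan(x,y,.0505,4.2)
S=snap('side');T=snap('top')
t=cv2.resize(T['frame'][160:250,140:250,::-1],None,fx=3.6,fy=3.6);s=cv2.resize(S['frame'][110:210,190:290,::-1],None,fx=3.24,fy=3.24)
cv2.imwrite('pics/g2.png',cv2.convertScaleAbs(np.hstack([t,s]),alpha=1.3))
E
```

```text
t=6.55 pos [0.4936 0.1585 0.1195] yaw 4.20 travel [ 2.4  0.6 69. ] turn [-0. -0.  0.] gap 0.0109 F [ 0.7 -0.4 -0.4] j7 -101
```

View pics/g2.png

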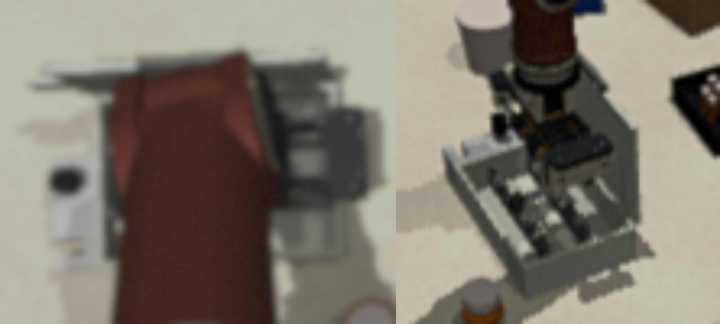

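The column is over the case, clear of the lid and the pin. I lower it in stages.

Emit:
move_arm --travel '[[2.4, 0.6, 10], [2.4, 0.6, 25], [2.4, 0.6, 40], [2.4, 0.6, 48], [2.4, 0.6, 53], [2.4, 0.6, 57], [2.4, 0.6, 60], [2.4, 0.6, 62]]' --turn '[[0, 0, 0], [0, 0, 0], [0, 0, 0], [0, 0, 0], [0, 0, 0], [0, 0, 0], [0, 0, 0], [0, 0, 0]]'

```text
clock: 7.65
eef_pos: [0.496, 0.1584, 0.0572]
ee_rot: [[0.997, 0.074, 0.0], [0.074, -0.997, 0.0], [0.0, -0.0, -1.0]]
ft_force: [-0.4, -0.5, -2.3]
finger_gap: 0.0114
grasp_force: 30.0
```

Emit:
move_arm --travel '[[0, 0, 2], [0, 0, 4], [0, 0, 6], [0, 0, 7], [0, 0, 7], [0, 0, 7], [0, 0, 7], [0, 0, 7]]' --turn '[[0, 0, 0], [0, 0, 0], [0, 0, 0], [0, 0, 0], [0, 0, 0], [0, 0, 0], [0, 0, 0], [0, 0, 0]]'

```text
clock: 8.65
eef_pos: [0.4959, 0.1584, 0.0502]
ee_rot: [[0.997, 0.074, 0.0], [0.074, -0.997, 0.0], [0.0, -0.0, -1.0]]
ft_force: [-0.4, -0.2, -1.8]
finger_gap: 0.0115
grasp_force: 30.0
```

Emit:
move_arm --travel '[[0, 0, 0], [0, 0, 0], [0, 0, 0], [0, 0, 0], [0, 0, -15], [0, 0, -50], [0, 0, -90], [0, 0, -130]]' --turn '[[0, 0, 0], [0, 0, 0], [0, 0, 0], [0, 0, 0], [0, 0, 0], [0, 0, 0], [0, 0, 0], [0, 0, 0]]' --fingers 0.24

```text
clock: 9.65
eef_pos: [0.4958, 0.1583, 0.1825]
ee_rot: [[0.997, 0.074, 0.001], [0.074, -0.997, 0.0], [0.001, -0.0, -1.0]]
ft_force: [0.5, -0.7, -0.4]
finger_gap: 0.0225
grasp_force: 0.0
```

```bash
python3 - <<'E'
from plan import *
T,o=cols()
plan(.4614,-.211,.10,-7.8)
S=snap('side')
s=cv2.resize(S['frame'][110:330,190:370,::-1],None,fx=2.7,fy=2.7);cv2.imwrite('pics/g3.png',cv2.convertScaleAbs(s,alpha=1.3))
E
```

```text
COL [ 590.4 -104. ] [114.  14.] yaw 4.3 px [295. 182.]
COL [ 595.9 -226.8] [117.  18.] yaw 14.3 px [332. 182.]
COL [ 603.9 -334.3] [16. 94.] yaw -9.5 px [364. 179.]
COL [ 471.6 -214.3] [15. 96.] yaw -5.5 px [328. 219.]
other [ 454.9 -110.8] [109.  40.] yaw 15.8 px [297. 223.]
 t=9.70 pos [0.499  0.1591 0.1876] yaw 4.21 travel [-65.6 366.6  85.7] turn [-0.004 -0.011  0.21 ] gap 0.0221 F [0.4 0.3 2.6] j7 -101
```

View pics/g3.png

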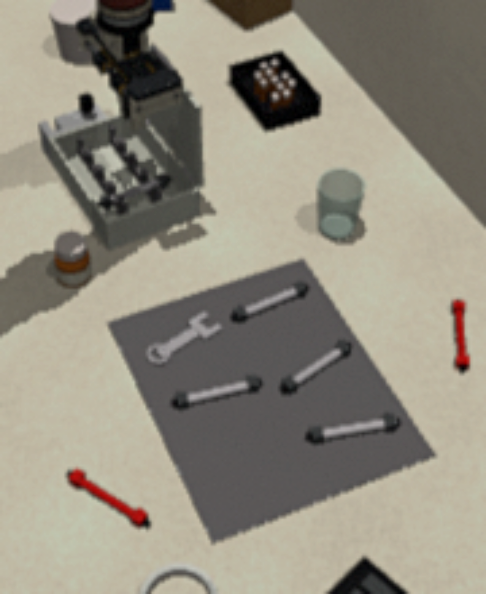

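The side crop shows the first column lying in its lane at about (135,195), with four columns and the wrench still on the mat. I'll switch detection to the bright tube only, since the dark ends are unreliable.

```bash
sed -i "s/abs(g.astype(int)-75)\[161:246,280:380\]>18/g[161:246,280:380]>93/; s/m=cv2.morphologyEx.*MORPH_CLOSE.*; n,l/n,l/; s/P=onz(T,np.argwhere(l==i)\[:,::-1\],.0105)/P=onz(T,np.argwhere(l==i)[:,::-1],.0145)/; s/<130 and min(wh)<24/<100 and min(wh)<24/" plan.py
sed -i "s/out.append((ok,np.array(c)/c=P.mean(0)*1000; out.append((ok,np.array(c)/" plan.py
python3 - <<'E'
from plan import *
T,o=cols(); ok,c,a=min(o,key=lambda k:np.hypot(*(k[1]-[.46,-.21])))
plan(*c,.10,a)
E
```

```text
COL [ 591.7 -104.4] [77. 12.] yaw 4.5 px [295. 181.]
COL [ 595.9 -228.6] [77. 11.] yaw 14.3 px [333. 181.]
COL [ 592.4 -332.6] [11. 73.] yaw -12.4 px [364. 183.]
other [ 456.7 -110.8] [108.  40.] yaw 15.8 px [297. 222.]
COL [ 460.9 -212.7] [11. 76.] yaw -8.1 px [328. 222.]
 t=9.80 pos [0.4973 0.1588 0.1832] yaw 4.23 travel [-64.2 368.   82.1] turn [-0.003 -0.006  0.216] gap 0.0225 F [-1.1 -0.2  0.3] j7 -101
```

Emit:
move_arm --travel '[[-8, 45, 0], [-16, 92, 0], [-24, 138, 0], [-32, 184, 10], [-40, 230, 20], [-48, 276, 40], [-56, 322, 60], [-64, 368, 80]]' --turn '[[0, 0, 0.02], [0, 0, 0.05], [0, 0, 0.08], [0, 0, 0.11], [0, 0, 0.14], [0, 0, 0.17], [0, 0, 0.2], [0, 0, 0.216]]' --fingers 0.5

```text
clock: 10.8
eef_pos: [0.4583, -0.2144, 0.0989]
ee_rot: [[0.99, -0.142, -0.001], [-0.142, -0.99, 0.001], [-0.002, -0.001, -1.0]]
ft_force: [0.1, -0.4, 0.2]
finger_gap: 0.0465
grasp_force: 0.0
```

```bash
python3 - <<'E'
from plan import *
snap('top')
plan(.4609,-.2122,.029,-8)
E
```

```text
t=10.85 pos [ 0.4553 -0.2227  0.0971] yaw -8.82 travel [  4.2 -11.6  68. ] turn [ 0.006  0.004 -0.014] gap 0.0460 F [-0.4 -4.7 -1. ] j7 -67
```

Emit:
move_arm --travel '[[0, 0, 0], [0, 0, 10], [0, 0, 25], [0, 0, 40], [0, 0, 50], [0, 0, 50], [0, 0, 50], [0, 0, 50]]' --turn '[[0, 0, 0], [0, 0, 0], [0, 0, 0], [0, 0, 0], [0, 0, 0], [0, 0, 0], [0, 0, 0], [0, 0, 0]]'

```text
clock: 11.85
eef_pos: [0.4595, -0.2136, 0.0506]
ee_rot: [[0.99, -0.142, 0.001], [-0.142, -0.99, -0.0], [0.001, 0.0, -1.0]]
ft_force: [0.7, 0.3, -0.0]
finger_gap: 0.0467
grasp_force: 0.0
```

```bash
python3 - <<'E'
from plan import *
plan(.4609,-.2122,.029,-8)
E
```

```text
t=11.85 pos [ 0.4595 -0.2136  0.0506] yaw -8.15 travel [ 1.1 -1.6 21.6] turn [ 0.    -0.001 -0.003] gap 0.0467 F [ 0.7  0.3 -0. ] j7 -67
```

Emit:
move_arm --travel '[[1, -1.5, 8], [1, -1.5, 16], [1, -1.5, 21.5], [1, -1.5, 21.5], [1, -1.5, 21.5], [1, -1.5, 21.5], [1, -1.5, 21.5], [1, -1.5, 21.5]]' --turn '[[0, 0, 0], [0, 0, 0], [0, 0, 0], [0, 0, 0], [0, 0, 0], [0, 0, 0], [0, 0, 0], [0, 0, 0]]'

```text
clock: 12.85
eef_pos: [0.4605, -0.212, 0.0288]
ee_rot: [[0.99, -0.142, 0.0], [-0.142, -0.99, 0.0], [0.0, -0.0, -1.0]]
ft_force: [0.4, -0.1, -0.4]
finger_gap: 0.0467
grasp_force: 0.0
```

Emit:
move_arm --travel '[[0, 0, 0], [0, 0, 0], [0, 0, 0], [0, 0, 0], [0, 0, 0], [0, 0, 0], [0, 0, 0], [0, 0, 0]]' --turn '[[0, 0, 0], [0, 0, 0], [0, 0, 0], [0, 0, 0], [0, 0, 0], [0, 0, 0], [0, 0, 0], [0, 0, 0]]' --fingers 0

```text
clock: 13.85
eef_pos: [0.4604, -0.212, 0.0287]
ee_rot: [[0.99, -0.142, 0.0], [-0.142, -0.99, 0.0], [0.0, -0.0, -1.0]]
ft_force: [0.5, 0.6, -0.2]
finger_gap: 0.011
grasp_force: 30.0
```

Emit:
move_arm --travel '[[0, 0, -10], [0, 0, -30], [0, 0, -60], [0, 0, -90], [0, 0, -115], [0, 0, -130], [0, 0, -130], [0, 0, -130]]' --turn '[[0, 0, 0], [0, 0, 0], [0, 0, 0], [0, 0, 0], [0, 0, 0], [0, 0, 0], [0, 0, 0], [0, 0, 0]]'

```text
clock: 14.85
eef_pos: [0.4597, -0.2117, 0.1579]
ee_rot: [[0.99, -0.142, -0.002], [-0.142, -0.99, 0.001], [-0.002, -0.001, -1.0]]
ft_force: [0.3, 0.6, -1.3]
finger_gap: 0.0107
grasp_force: 30.0
```

```bash
python3 - <<'E'
from plan import *
x,y=c2w(0,0); plan(x,y,.12,4.2)
E
```

```text
t=14.85 pos [ 0.4597 -0.2117  0.1579] yaw -8.14 travel [ -24.8 -410.2   38.2] turn [-0.001  0.002 -0.215] gap 0.0107 F [ 0.3  0.6 -1.3] j7 -69
```

Emit:
move_arm --travel '[[-2, -30, 0], [-5, -80, 0], [-8, -135, 0], [-12, -195, 0], [-15, -255, 0], [-19, -315, 0], [-22, -365, 0], [-24.8, -410, 0]]' --turn '[[0, 0, -0.02], [0, 0, -0.05], [0, 0, -0.08], [0, 0, -0.11], [0, 0, -0.14], [0, 0, -0.17], [0, 0, -0.2], [0, 0, -0.215]]'

```text
clock: 15.85
eef_pos: [0.4931, 0.1993, 0.1574]
ee_rot: [[0.997, 0.075, -0.002], [0.075, -0.997, -0.001], [-0.002, 0.001, -1.0]]
ft_force: [0.9, -0.5, -1.4]
finger_gap: 0.0113
grasp_force: 30.0
```

Emit:
move_arm --travel '[[0, 0, 0], [0, 0, 10], [0, 0, 25], [0, 0, 38], [0, 0, 38], [0, 0, 38], [0, 0, 38], [0, 0, 38]]' --turn '[[0, 0, 0], [0, 0, 0], [0, 0, 0], [0, 0, 0], [0, 0, 0], [0, 0, 0], [0, 0, 0], [0, 0, 0]]'

```text
clock: 16.85
eef_pos: [0.4942, 0.1975, 0.1211]
ee_rot: [[0.997, 0.073, 0.001], [0.073, -0.997, 0.0], [0.001, -0.0, -1.0]]
ft_force: [0.2, 1.6, -1.9]
finger_gap: 0.0107
grasp_force: 30.0
```

```bash
python3 - <<'E'
from plan import *
x,y=c2w(0,0); plan(x,y,.050,4.2)
E
```

```text
t=16.85 pos [0.4942 0.1975 0.1211] yaw 4.18 travel [-1.  -0.5 71.1] turn [-0.    -0.001 -0.   ] gap 0.0107 F [ 0.2  1.6 -1.9] j7 -104
```

Emit:
move_arm --travel '[[-1, -0.5, 15], [-1, -0.5, 35], [-1, -0.5, 48], [-1, -0.5, 55], [-1, -0.5, 61], [-1, -0.5, 66], [-1, -0.5, 69.5], [-1, -0.5, 70]]' --turn '[[0, 0, 0], [0, 0, 0], [0, 0, 0], [0, 0, 0], [0, 0, 0], [0, 0, 0], [0, 0, 0], [0, 0, 0]]'

```text
clock: 17.85
eef_pos: [0.4929, 0.1978, 0.0506]
ee_rot: [[0.997, 0.073, -0.0], [0.073, -0.997, 0.0], [-0.0, -0.0, -1.0]]
ft_force: [0.6, 0.7, -0.7]
finger_gap: 0.0109
grasp_force: 30.0
```

Emit:
move_arm --travel '[[0, 0, 0], [0, 0, 0], [0, 0, 0], [0, 0, 0], [0, 0, 0], [0, 0, -15], [0, 0, -55], [0, 0, -110]]' --turn '[[0, 0, 0], [0, 0, 0], [0, 0, 0], [0, 0, 0], [0, 0, 0], [0, 0, 0], [0, 0, 0], [0, 0, 0]]' --fingers 0.24

```text
clock: 18.85
eef_pos: [0.4922, 0.1975, 0.1618]
ee_rot: [[0.997, 0.073, -0.002], [0.073, -0.997, -0.001], [-0.002, 0.001, -1.0]]
ft_force: [0.7, 1.2, 0.8]
finger_gap: 0.0222
grasp_force: 0.0
```

```bash
cat > nxt.py <<'E'
from plan import *
import sys
snap('top');snap('side');T,o=cols(); ok,c,a=min(o,key=lambda k:np.hypot(*(k[1]-[float(sys.argv[1]),float(sys.argv[2])])))
plan(*c,.08,a,str(ok)+str(c))
E
python3 nxt.py .592 -.33
```

```text
COL [ 591.1 -104.4] [77. 11.] yaw 4.0 px [295. 182.]
COL [ 596.  -228.6] [77. 11.] yaw 14.2 px [333. 181.]
COL [ 592.  -332.5] [11. 73.] yaw -12.7 px [364. 183.]
other [ 456.7 -110.8] [108.  40.] yaw 15.8 px [297. 222.]
True[ 0.592  -0.3325] t=19.00 pos [0.495  0.1985 0.1645] yaw 4.16 travel [ 57.6 536.9  83.4] turn [-0.004 -0.007  0.294] gap 0.0220 F [ 0.5  0.4 -0.5] j7 -105
```

Emit:
move_arm --travel '[[-2, 30, 0], [-6, 80, 0], [-10, 140, 0], [-14, 200, 0], [-10, 260, 0], [5, 320, 0], [20, 375, 10], [35, 430, 20]]' --turn '[[0, 0, 0], [0, 0, 0], [0, 0, 0.05], [0, 0, 0.1], [0, 0, 0.15], [0, 0, 0.2], [0, 0, 0.25], [0, 0, 0.294]]' --fingers 0.5

```text
clock: 20.0
eef_pos: [0.5589, -0.2299, 0.1396]
ee_rot: [[0.975, -0.221, -0.002], [-0.221, -0.975, 0.001], [-0.002, -0.001, -1.0]]
ft_force: [1.0, -0.0, -0.2]
finger_gap: 0.0463
grasp_force: 0.0
```

Emit:
move_arm --travel '[[0, 30, 10], [0, 60, 20], [0, 85, 40], [0, 100, 60], [0, 100, 60], [0, 100, 60], [0, 100, 60], [0, 100, 60]]' --turn '[[0, 0, 0], [0, 0, 0], [0, 0, 0], [0, 0, 0], [0, 0, 0], [0, 0, 0], [0, 0, 0], [0, 0, 0]]'

```text
clock: 21.0
eef_pos: [0.538, -0.3254, 0.0814]
ee_rot: [[0.976, -0.218, 0.001], [-0.218, -0.976, -0.0], [0.001, -0.0, -1.0]]
ft_force: [-0.2, -0.4, -0.3]
finger_gap: 0.0466
grasp_force: 0.0
```

```bash
python3 - <<'E'
from plan import *
plan(.592,-.332,.029,-12.5)
E
```

```text
t=21.00 pos [ 0.538  -0.3254  0.0814] yaw -12.59 travel [54.1 -5.3 52.5] turn [-0.    -0.001 -0.002] gap 0.0466 F [-0.2 -0.4 -0.3] j7 -65
```

Emit:
move_arm --travel '[[18, -2, 0], [36, -3.5, 0], [54, -5, 0], [54, -5, 15], [54, -5, 32], [54, -5, 45], [54, -5, 52], [54, -5, 52]]' --turn '[[0, 0, 0], [0, 0, 0], [0, 0, 0], [0, 0, 0], [0, 0, 0], [0, 0, 0], [0, 0, 0], [0, 0, 0]]'

```text
clock: 22.0
eef_pos: [0.5906, -0.3332, 0.0284]
ee_rot: [[0.976, -0.22, -0.0], [-0.22, -0.976, 0.0], [-0.0, -0.0, -1.0]]
ft_force: [-0.1, 0.2, -0.1]
finger_gap: 0.0466
grasp_force: 0.0
```

Emit:
move_arm --travel '[[0, 0, 0], [0, 0, 0], [0, 0, 0], [0, 0, 0], [0, 0, 0], [0, 0, 0], [0, 0, 0], [0, 0, 0]]' --turn '[[0, 0, 0], [0, 0, 0], [0, 0, 0], [0, 0, 0], [0, 0, 0], [0, 0, 0], [0, 0, 0], [0, 0, 0]]' --fingers 0

```text
clock: 23.0
eef_pos: [0.5911, -0.3329, 0.0287]
ee_rot: [[0.976, -0.219, 0.0], [-0.219, -0.976, 0.0], [0.0, -0.0, -1.0]]
ft_force: [-0.6, -0.1, 0.8]
finger_gap: 0.0113
grasp_force: 30.0
```

Emit:
move_arm --travel '[[0, 0, -10], [0, 0, -30], [0, 0, -60], [0, 0, -90], [0, 0, -115], [0, 0, -130], [0, 0, -130], [0, 0, -130]]' --turn '[[0, 0, 0], [0, 0, 0], [0, 0, 0], [0, 0, 0], [0, 0, 0], [0, 0, 0], [0, 0, 0], [0, 0, 0]]'

```text
clock: 24.0
eef_pos: [0.5903, -0.3326, 0.1577]
ee_rot: [[0.976, -0.219, -0.002], [-0.219, -0.976, 0.001], [-0.002, -0.001, -1.0]]
ft_force: [-0.2, 0.0, -0.1]
finger_gap: 0.011
grasp_force: 30.0
```

```bash
python3 - <<'E'
from plan import *
x,y=c2w(0,40); plan(x,y,.14,4.2)
plan(.49,-.15,.158,4.2)
E
```

```text
t=24.00 pos [ 0.5903 -0.3326  0.1577] yaw -12.67 travel [-222.7 -534.6   18.5] turn [-0.001  0.002 -0.294] gap 0.0110 F [-0.2  0.  -0.1] j7 -68
 t=24.00 pos [ 0.5903 -0.3326  0.1577] yaw -12.67 travel [-137.9 -156.2    0.1] turn [-0.001  0.002 -0.294] gap 0.0110 F [-0.2  0.  -0.1] j7 -68
```

Emit:
move_arm --travel '[[-20, -22, 0], [-60, -66, 0], [-100, -112, 0], [-138, -156, 0], [-150, -210, 0], [-162, -265, 0], [-172, -310, 0], [-181, -350, 0]]' --turn '[[0, 0, -0.02], [0, 0, -0.07], [0, 0, -0.13], [0, 0, -0.19], [0, 0, -0.25], [0, 0, -0.294], [0, 0, -0.294], [0, 0, -0.294]]'

```text
clock: 25.0
eef_pos: [0.4904, 0.0501, 0.1578]
ee_rot: [[0.997, 0.074, -0.002], [0.074, -0.997, 0.0], [-0.002, -0.0, -1.0]]
ft_force: [0.5, -0.4, -2.1]
finger_gap: 0.0112
grasp_force: 30.0
```

```bash
python3 - <<'E'
from plan import *
x,y=c2w(0,40); plan(x,y,.12,4.2)
E
```

```text
t=25.00 pos [0.4904 0.0501 0.1578] yaw 4.25 travel [  13.9 -187.3   37.8] turn [-0.     0.002  0.001] gap 0.0112 F [ 0.5 -0.4 -2.1] j7 -89
```

Emit:
move_arm --travel '[[3, -40, 0], [7, -85, 0], [10, -130, 0], [13, -170, 0], [14, -187, 10], [14, -187, 25], [14, -187, 38], [14, -187, 38]]' --turn '[[0, 0, 0], [0, 0, 0], [0, 0, 0], [0, 0, 0], [0, 0, 0], [0, 0, 0], [0, 0, 0], [0, 0, 0]]'

```text
clock: 26.0
eef_pos: [0.4908, 0.2329, 0.119]
ee_rot: [[0.998, 0.069, -0.003], [0.069, -0.998, -0.003], [-0.004, 0.003, -1.0]]
ft_force: [0.6, 0.2, -1.2]
finger_gap: 0.0109
grasp_force: 30.0
```

Emit:
move_arm --travel '[[0, 0, 0], [0, 0, 0], [0, 0, 0], [0, 0, 0], [0, 0, 0], [0, 0, 0], [0, 0, 0], [0, 0, 0]]' --turn '[[0, 0, 0], [0, 0, 0], [0, 0, 0], [0, 0, 0], [0, 0, 0], [0, 0, 0], [0, 0, 0], [0, 0, 0]]'

```text
clock: 27.0
eef_pos: [0.4915, 0.2356, 0.1207]
ee_rot: [[0.997, 0.073, -0.0], [0.073, -0.997, 0.0], [-0.0, -0.0, -1.0]]
ft_force: [0.7, -0.9, -1.4]
finger_gap: 0.0112
grasp_force: 30.0
```

```bash
python3 - <<'E'
from plan import *
x,y=c2w(0,40); plan(x,y,.05,4.2)
S=snap('side');T=snap('top')
t=cv2.resize(T['frame'][160:250,140:250,::-1],None,fx=3.6,fy=3.6);s=cv2.resize(S['frame'][110:210,190:290,::-1],None,fx=3.24,fy=3.24)
cv2.imwrite('pics/g4.png',cv2.convertScaleAbs(np.hstack([t,s]),alpha=1.3))
E
```

```text
t=27.00 pos [0.4915 0.2356 0.1207] yaw 4.17 travel [-1.  -2.3 70.7] turn [-0.     0.    -0.001] gap 0.0112 F [ 0.7 -0.9 -1.4] j7 -108
```

View pics/g4.png

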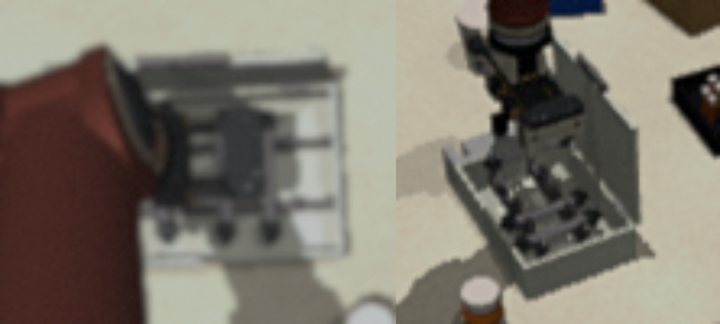

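The third column hangs over lane +40, and two columns lie in their lanes in the side crop. Lower and release.

Emit:
move_arm --travel '[[-1, -2, 15], [-1, -2, 35], [-1, -2, 48], [-1, -2, 55], [-1, -2, 61], [-1, -2, 66], [-1, -2, 70], [-1, -2, 70.5]]' --turn '[[0, 0, 0], [0, 0, 0], [0, 0, 0], [0, 0, 0], [0, 0, 0], [0, 0, 0], [0, 0, 0], [0, 0, 0]]'

```text
clock: 28.1
eef_pos: [0.4903, 0.2375, 0.0501]
ee_rot: [[0.997, 0.073, -0.0], [0.073, -0.997, 0.0], [-0.0, -0.0, -1.0]]
ft_force: [0.4, 0.4, -1.1]
finger_gap: 0.0117
grasp_force: 30.0
```

Emit:
move_arm --travel '[[0, 0, 0], [0, 0, 0], [0, 0, 0], [0, 0, 0], [0, 0, 0], [0, 0, -15], [0, 0, -55], [0, 0, -110]]' --turn '[[0, 0, 0], [0, 0, 0], [0, 0, 0], [0, 0, 0], [0, 0, 0], [0, 0, 0], [0, 0, 0], [0, 0, 0]]' --fingers 0.24

```text
clock: 29.1
eef_pos: [0.4896, 0.2372, 0.1613]
ee_rot: [[0.997, 0.073, -0.002], [0.073, -0.997, -0.001], [-0.002, 0.001, -1.0]]
ft_force: [0.6, 0.7, -0.3]
finger_gap: 0.0223
grasp_force: 0.0
```

```bash
python3 nxt.py .596 -.228
```

```text
COL [ 591.1 -104.4] [77. 12.] yaw 4.0 px [295. 182.]
COL [ 596.  -228.6] [77. 11.] yaw 14.2 px [333. 181.]
other [ 456.5 -110.7] [108.  40.] yaw 15.6 px [297. 222.]
True[ 0.596  -0.2286] t=29.25 pos [0.4924 0.2384 0.1641] yaw 4.17 travel [ 68.7 473.6  83. ] turn [-0.003 -0.008 -0.175] gap 0.0224 F [-0.1  0.1 -0.9] j7 -108
```

Emit:
move_arm --travel '[[-2, 30, 0], [-6, 85, 0], [-10, 145, 0], [-15, 205, 0], [-19, 265, 0], [-10, 320, 0], [10, 365, 0], [30, 410, 0]]' --turn '[[0, 0, 0], [0, 0, 0], [0, 0, 0], [0, 0, -0.03], [0, 0, -0.07], [0, 0, -0.11], [0, 0, -0.15], [0, 0, -0.175]]' --fingers 0.5

```text
clock: 30.25
eef_pos: [0.5497, -0.1706, 0.1594]
ee_rot: [[0.969, 0.246, -0.002], [0.246, -0.969, 0.001], [-0.002, -0.002, -1.0]]
ft_force: [0.6, 0.3, 0.4]
finger_gap: 0.0464
grasp_force: 0.0
```

Emit:
move_arm --travel '[[10, 15, 20], [20, 30, 40], [30, 45, 60], [35, 60, 80], [35, 60, 80], [35, 60, 80], [35, 60, 80], [35, 60, 80]]' --turn '[[0, 0, 0], [0, 0, 0], [0, 0, 0], [0, 0, 0], [0, 0, 0], [0, 0, 0], [0, 0, 0], [0, 0, 0]]'

```text
clock: 31.25
eef_pos: [0.599, -0.2183, 0.0811]
ee_rot: [[0.969, 0.246, 0.001], [0.246, -0.969, -0.0], [0.001, 0.0, -1.0]]
ft_force: [0.1, 0.1, -0.3]
finger_gap: 0.0466
grasp_force: 0.0
```

```bash
python3 - <<'E'
from plan import *
plan(.596,-.228,.029,14.3)
E
```

```text
t=31.25 pos [ 0.599  -0.2183  0.0811] yaw 14.24 travel [-5.4  8.7 52.1] turn [ 0.    -0.001 -0.001] gap 0.0466 F [ 0.1  0.1 -0.3] j7 -55
```

Emit:
move_arm --travel '[[-2, 4, 0], [-5, 8.5, 5], [-5, 8.5, 15], [-5, 8.5, 25], [-5, 8.5, 35], [-5, 8.5, 45], [-5, 8.5, 52], [-5, 8.5, 52]]' --turn '[[0, 0, 0], [0, 0, 0], [0, 0, 0], [0, 0, 0], [0, 0, 0], [0, 0, 0], [0, 0, 0], [0, 0, 0]]'

```text
clock: 32.25
eef_pos: [0.5961, -0.2282, 0.0279]
ee_rot: [[0.969, 0.245, 0.0], [0.245, -0.969, 0.0], [0.0, -0.0, -1.0]]
ft_force: [-0.8, 0.0, 0.1]
finger_gap: 0.0463
grasp_force: 0.0
```

Emit:
move_arm --travel '[[0, 0, 0], [0, 0, 0], [0, 0, 0], [0, 0, 0], [0, 0, 0], [0, 0, 0], [0, 0, 0], [0, 0, 0]]' --turn '[[0, 0, 0], [0, 0, 0], [0, 0, 0], [0, 0, 0], [0, 0, 0], [0, 0, 0], [0, 0, 0], [0, 0, 0]]' --fingers 0

```text
clock: 33.25
eef_pos: [0.596, -0.2282, 0.0282]
ee_rot: [[0.969, 0.245, -0.0], [0.245, -0.969, 0.0], [0.0, -0.0, -1.0]]
ft_force: [-1.1, -0.3, 0.2]
finger_gap: 0.011
grasp_force: 30.0
```

Emit:
move_arm --travel '[[0, 0, -10], [0, 0, -30], [0, 0, -60], [0, 0, -90], [0, 0, -115], [0, 0, -130], [0, 0, -130], [0, 0, -130]]' --turn '[[0, 0, 0], [0, 0, 0], [0, 0, 0], [0, 0, 0], [0, 0, 0], [0, 0, 0], [0, 0, 0], [0, 0, 0]]'

```text
clock: 34.25
eef_pos: [0.5953, -0.2279, 0.1573]
ee_rot: [[0.969, 0.245, -0.002], [0.245, -0.969, 0.001], [-0.002, -0.001, -1.0]]
ft_force: [-0.4, 0.8, -0.4]
finger_gap: 0.0112
grasp_force: 30.0
```

```bash
python3 - <<'E'
from plan import *
for l in(76,-76):
    x,y=c2w(0,l); plan(x,y,.12,4.2)
plan(.49,-.10,.158,4.2)
E
```

```text
t=34.25 pos [ 0.5953 -0.2279  0.1573] yaw 14.20 travel [  18.9 -512.7   37.9] turn [-0.001  0.002  0.175] gap 0.0112 F [-0.4  0.8 -0.4] j7 -55
 t=34.25 pos [ 0.5953 -0.2279  0.1573] yaw 14.20 travel [  -7.6 -363.    37.7] turn [-0.001  0.002  0.175] gap 0.0112 F [-0.4  0.8 -0.4] j7 -55
 t=34.25 pos [ 0.5953 -0.2279  0.1573] yaw 14.20 travel [ -70.7 -149.9   -0.4] turn [-0.001  0.002  0.175] gap 0.0112 F [-0.4  0.8 -0.4] j7 -55
```

Emit:
move_arm --travel '[[-12, -25, 0], [-35, -75, 0], [-60, -125, 0], [-66, -180, 0], [-53, -235, 0], [-40, -290, 0], [-29, -335, 0], [-20, -370, 0]]' --turn '[[0, 0, 0.02], [0, 0, 0.06], [0, 0, 0.1], [0, 0, 0.14], [0, 0, 0.175], [0, 0, 0.175], [0, 0, 0.175], [0, 0, 0.175]]'

```text
clock: 35.25
eef_pos: [0.4849, 0.128, 0.1572]
ee_rot: [[0.997, 0.075, -0.002], [0.075, -0.997, -0.0], [-0.002, -0.0, -1.0]]
ft_force: [-0.6, -1.1, -1.0]
finger_gap: 0.0113
grasp_force: 30.0
```

```bash
python3 - <<'E'
from plan import *
x,y=c2w(0,76); plan(x,y,.12,4.2)
E
```

```text
t=35.25 pos [0.4849 0.128  0.1572] yaw 4.31 travel [  13.9 -145.2   37.2] turn [-0.     0.002  0.002] gap 0.0113 F [-0.6 -1.1 -1. ] j7 -98
```

Emit:
move_arm --travel '[[3, -30, 0], [7, -70, 0], [11, -110, 0], [14, -145, 0], [14, -145, 12], [14, -145, 25], [14, -145, 37], [14, -145, 37]]' --turn '[[0, 0, 0], [0, 0, 0], [0, 0, 0], [0, 0, 0], [0, 0, 0], [0, 0, 0], [0, 0, 0], [0, 0, 0]]'

```text
clock: 36.25
eef_pos: [0.4887, 0.2694, 0.1197]
ee_rot: [[0.997, 0.071, -0.003], [0.071, -0.997, -0.002], [-0.003, 0.002, -1.0]]
ft_force: [0.4, -0.0, 0.1]
finger_gap: 0.0112
grasp_force: 30.0
```

Emit:
move_arm --travel '[[0, 0, 0], [0, 0, 0], [0, 0, 0], [0, 0, 0], [0, 0, 0], [0, 0, 0], [0, 0, 0], [0, 0, 0]]' --turn '[[0, 0, 0], [0, 0, 0], [0, 0, 0], [0, 0, 0], [0, 0, 0], [0, 0, 0], [0, 0, 0], [0, 0, 0]]'

```text
clock: 37.25
eef_pos: [0.4893, 0.2712, 0.1212]
ee_rot: [[0.997, 0.073, -0.0], [0.073, -0.997, 0.0], [-0.0, -0.0, -1.0]]
ft_force: [0.2, -0.4, -0.6]
finger_gap: 0.0113
grasp_force: 30.0
```

```bash
python3 - <<'E'
from plan import *
x,y=c2w(0,76); plan(x,y,.05,4.2)
E
```

```text
t=37.25 pos [0.4893 0.2712 0.1212] yaw 4.18 travel [-1.4 -2.6 71.2] turn [-0.  0. -0.] gap 0.0113 F [ 0.2 -0.4 -0.6] j7 -111
```

Emit:
move_arm --travel '[[-1.4, -2.6, 10], [-1.4, -2.6, 20], [-1.4, -2.6, 30], [-1.4, -2.6, 36], [-1.4, -2.6, 39], [-1.4, -2.6, 42], [-1.4, -2.6, 45], [-1.4, -2.6, 47]]' --turn '[[0, 0, 0], [0, 0, 0], [0, 0, 0], [0, 0, 0], [0, 0, 0], [0, 0, 0], [0, 0, 0], [0, 0, 0]]'

```text
clock: 38.25
eef_pos: [0.4877, 0.2737, 0.0742]
ee_rot: [[0.997, 0.073, 0.0], [0.073, -0.997, 0.0], [0.0, -0.0, -1.0]]
ft_force: [-0.1, -1.1, -0.8]
finger_gap: 0.011
grasp_force: 30.0
```

Emit:
move_arm --travel '[[0, 0, 3], [0, 0, 7], [0, 0, 11], [0, 0, 15], [0, 0, 19], [0, 0, 22], [0, 0, 24], [0, 0, 24]]' --turn '[[0, 0, 0], [0, 0, 0], [0, 0, 0], [0, 0, 0], [0, 0, 0], [0, 0, 0], [0, 0, 0], [0, 0, 0]]'

```text
clock: 39.25
eef_pos: [0.4876, 0.2737, 0.0501]
ee_rot: [[0.997, 0.073, -0.0], [0.073, -0.997, -0.0], [-0.0, 0.0, -1.0]]
ft_force: [0.7, -0.4, -2.1]
finger_gap: 0.011
grasp_force: 30.0
```

Emit:
move_arm --travel '[[0, 0, 0], [0, 0, 0], [0, 0, 0], [0, 0, 0], [0, 0, 0], [0, 0, 0], [0, 0, 0], [0, 0, 0]]' --turn '[[0, 0, 0], [0, 0, 0], [0, 0, 0], [0, 0, 0], [0, 0, 0], [0, 0, 0], [0, 0, 0], [0, 0, 0]]' --fingers 0.16

```text
clock: 40.25
eef_pos: [0.4877, 0.2737, 0.0502]
ee_rot: [[0.997, 0.073, -0.0], [0.073, -0.997, 0.0], [-0.0, -0.0, -1.0]]
ft_force: [-0.5, -0.7, 0.5]
finger_gap: 0.015
grasp_force: 0.0
```

Released with no contact. Lift straight up.

Emit:
move_arm --travel '[[0, 0, -10], [0, 0, -25], [0, 0, -45], [0, 0, -70], [0, 0, -95], [0, 0, -110], [0, 0, -110], [0, 0, -110]]' --turn '[[0, 0, 0], [0, 0, 0], [0, 0, 0], [0, 0, 0], [0, 0, 0], [0, 0, 0], [0, 0, 0], [0, 0, 0]]'

```text
clock: 41.25
eef_pos: [0.4871, 0.2734, 0.1596]
ee_rot: [[0.997, 0.073, -0.001], [0.073, -0.997, -0.001], [-0.001, 0.001, -1.0]]
ft_force: [0.3, 0.3, 0.1]
finger_gap: 0.0149
grasp_force: 0.0
```

```bash
python3 nxt.py .592 -.104
```

```text
COL [ 591.4 -104.3] [77. 12.] yaw 4.2 px [295. 181.]
other [ 456.4 -110.9] [108.  41.] yaw 15.5 px [297. 222.]
True[ 0.5914 -0.1043] t=41.40 pos [0.4871 0.2734 0.1592] yaw 4.18 travel [ 76.6 384.3  79.4] turn [ 0.001  0.002 -0.001] gap 0.0150 F [ 0.2  0.1 -0.4] j7 -112
```

Emit:
move_arm --travel '[[-2, 30, 0], [-6, 85, 0], [-10, 145, 0], [-15, 205, 0], [-20, 260, 0], [-22, 305, 0], [0, 345, 0], [30, 375, 0]]' --turn '[[0, 0, 0], [0, 0, 0], [0, 0, 0], [0, 0, 0], [0, 0, 0], [0, 0, 0], [0, 0, 0], [0, 0, 0]]' --fingers 0.5

```text
clock: 42.4
eef_pos: [0.5445, -0.1006, 0.1597]
ee_rot: [[0.998, 0.07, -0.002], [0.07, -0.998, -0.0], [-0.002, 0.0, -1.0]]
ft_force: [0.9, 0.9, -0.2]
finger_gap: 0.0462
grasp_force: 0.0
```

Emit:
move_arm --travel '[[20, 6, 10], [46, 9, 30], [46, 9, 50], [46, 9, 75], [46, 9, 75], [46, 9, 75], [46, 9, 75], [46, 9, 75]]' --turn '[[0, 0, 0], [0, 0, 0], [0, 0, 0], [0, 0, 0], [0, 0, 0], [0, 0, 0], [0, 0, 0], [0, 0, 0]]'

```text
clock: 43.4
eef_pos: [0.5919, -0.1039, 0.0861]
ee_rot: [[0.997, 0.073, 0.002], [0.073, -0.997, -0.0], [0.002, 0.0, -1.0]]
ft_force: [0.2, -0.1, 0.4]
finger_gap: 0.0467
grasp_force: 0.0
```

```bash
python3 - <<'E'
from plan import *
plan(.5914,-.104,.029,4.2)
E
```

```text
t=43.40 pos [ 0.5919 -0.1039  0.0861] yaw 4.17 travel [-0.6  0.1 57.1] turn [ 0.    -0.002 -0.   ] gap 0.0467 F [ 0.2 -0.1  0.4] j7 -73
```

Emit:
move_arm --travel '[[0, 0, 10], [0, 0, 20], [0, 0, 30], [0, 0, 40], [0, 0, 48], [0, 0, 53], [0, 0, 56], [0, 0, 56]]' --turn '[[0, 0, 0], [0, 0, 0], [0, 0, 0], [0, 0, 0], [0, 0, 0], [0, 0, 0], [0, 0, 0], [0, 0, 0]]'

```text
clock: 44.4
eef_pos: [0.5914, -0.1038, 0.0291]
ee_rot: [[0.997, 0.073, -0.0], [0.073, -0.997, 0.0], [-0.0, -0.0, -1.0]]
ft_force: [-0.4, 0.2, 0.7]
finger_gap: 0.0463
grasp_force: 0.0
```

Emit:
move_arm --travel '[[0, 0, 0], [0, 0, 0], [0, 0, 0], [0, 0, 0], [0, 0, 0], [0, 0, 0], [0, 0, 0], [0, 0, 0]]' --turn '[[0, 0, 0], [0, 0, 0], [0, 0, 0], [0, 0, 0], [0, 0, 0], [0, 0, 0], [0, 0, 0], [0, 0, 0]]' --fingers 0

```text
clock: 45.4
eef_pos: [0.5915, -0.1038, 0.0293]
ee_rot: [[0.997, 0.073, 0.0], [0.073, -0.997, 0.0], [0.0, -0.0, -1.0]]
ft_force: [-0.8, -0.2, 1.7]
finger_gap: 0.0113
grasp_force: 30.0
```

Emit:
move_arm --travel '[[0, 0, -10], [0, 0, -30], [0, 0, -60], [0, 0, -90], [0, 0, -115], [0, 0, -130], [-30, 0, -130], [-60, 0, -130]]' --turn '[[0, 0, 0], [0, 0, 0], [0, 0, 0], [0, 0, 0], [0, 0, 0], [0, 0, 0], [0, 0, 0], [0, 0, 0]]'

```text
clock: 46.4
eef_pos: [0.5305, -0.1081, 0.1591]
ee_rot: [[0.997, 0.073, -0.001], [0.073, -0.997, 0.0], [-0.001, -0.0, -1.0]]
ft_force: [-0.3, 0.2, -0.9]
finger_gap: 0.0113
grasp_force: 30.0
```

```bash
python3 - <<'E'
from plan import *
snap('top');snap('top');snap('top')
x,y=c2w(0,-76); plan(x,y,.12,4.2)
E
```

```text
t=46.55 pos [ 0.53   -0.1085  0.1591] yaw 4.10 travel [ -14.6 -232.2   39.2] turn [-0.     0.002 -0.002] gap 0.0112 F [ 1.1 -0.5 -0.6] j7 -72
```

Emit:
move_arm --travel '[[-30, -15, 0], [-35, -50, 0], [-30, -95, 0], [-26, -140, 0], [-20, -185, 0], [-15, -220, 0], [-14.6, -232, 0], [-14.6, -232, 0]]' --turn '[[0, 0, 0], [0, 0, 0], [0, 0, 0], [0, 0, 0], [0, 0, 0], [0, 0, 0], [0, 0, 0], [0, 0, 0]]'

```text
clock: 47.55
eef_pos: [0.5003, 0.1223, 0.159]
ee_rot: [[0.997, 0.074, -0.0], [0.074, -0.997, -0.0], [-0.0, 0.0, -1.0]]
ft_force: [0.2, -0.3, -2.1]
finger_gap: 0.0111
grasp_force: 30.0
```

Emit:
move_arm --travel '[[0, 0, 0], [0, 0, 12], [0, 0, 25], [0, 0, 39], [0, 0, 39], [0, 0, 39], [0, 0, 39], [0, 0, 39]]' --turn '[[0, 0, 0], [0, 0, 0], [0, 0, 0], [0, 0, 0], [0, 0, 0], [0, 0, 0], [0, 0, 0], [0, 0, 0]]'

```text
clock: 48.55
eef_pos: [0.5004, 0.1223, 0.1206]
ee_rot: [[0.997, 0.073, 0.001], [0.073, -0.997, 0.0], [0.001, -0.0, -1.0]]
ft_force: [0.7, 0.2, -0.8]
finger_gap: 0.0109
grasp_force: 30.0
```

```bash
python3 - <<'E'
from plan import *
x,y=c2w(0,-76); plan(x,y,.05,4.2)
E
```

```text
t=48.55 pos [0.5004 0.1223 0.1206] yaw 4.18 travel [-1.8  0.1 70.6] turn [-0.    -0.001 -0.   ] gap 0.0109 F [ 0.7  0.2 -0.8] j7 -96
```

Emit:
move_arm --travel '[[-1.5, 0, 10], [-1.5, 0, 20], [-1.5, 0, 30], [-1.5, 0, 36], [-1.5, 0, 39], [-1.5, 0, 42], [-1.5, 0, 45], [-1.5, 0, 47]]' --turn '[[0, 0, 0], [0, 0, 0], [0, 0, 0], [0, 0, 0], [0, 0, 0], [0, 0, 0], [0, 0, 0], [0, 0, 0]]'

```text
clock: 49.55
eef_pos: [0.4987, 0.1221, 0.0731]
ee_rot: [[0.997, 0.073, 0.0], [0.073, -0.997, 0.0], [0.0, -0.0, -1.0]]
ft_force: [-0.1, 0.2, -0.8]
finger_gap: 0.0115
grasp_force: 30.0
```

Emit:
move_arm --travel '[[0, 0, 3], [0, 0, 7], [0, 0, 11], [0, 0, 15], [0, 0, 19], [0, 0, 22], [0, 0, 23], [0, 0, 23]]' --turn '[[0, 0, 0], [0, 0, 0], [0, 0, 0], [0, 0, 0], [0, 0, 0], [0, 0, 0], [0, 0, 0], [0, 0, 0]]'

```text
clock: 50.55
eef_pos: [0.4987, 0.1221, 0.0502]
ee_rot: [[0.997, 0.073, 0.0], [0.073, -0.997, 0.0], [0.0, -0.0, -1.0]]
ft_force: [-0.3, -0.1, -0.7]
finger_gap: 0.0111
grasp_force: 30.0
```

Emit:
move_arm --travel '[[0, 0, 0], [0, 0, 0], [0, 0, 0], [0, 0, 0], [0, 0, 0], [0, 0, 0], [0, 0, 0], [0, 0, 0]]' --turn '[[0, 0, 0], [0, 0, 0], [0, 0, 0], [0, 0, 0], [0, 0, 0], [0, 0, 0], [0, 0, 0], [0, 0, 0]]' --fingers 0.16

```text
clock: 51.55
eef_pos: [0.4986, 0.1221, 0.0502]
ee_rot: [[0.997, 0.073, -0.0], [0.073, -0.997, 0.0], [-0.0, -0.0, -1.0]]
ft_force: [-0.6, 0.8, 0.4]
finger_gap: 0.0148
grasp_force: 0.0
```

Emit:
move_arm --travel '[[0, 0, -10], [0, 0, -25], [0, 0, -45], [0, 0, -70], [0, 0, -95], [0, 20, -110], [-5, 80, -110], [-9, 125, -110]]' --turn '[[0, 0, 0], [0, 0, 0], [0, 0, 0], [0, 0, 0], [0, 0, 0], [0, 0, 0], [0, 0, 0], [0, 0, 0]]'

```text
clock: 52.55
eef_pos: [0.4984, -0.0073, 0.161]
ee_rot: [[0.998, 0.07, 0.001], [0.07, -0.998, -0.002], [0.001, 0.002, -1.0]]
ft_force: [-0.1, 0.4, -0.1]
finger_gap: 0.015
grasp_force: 0.0
```

```bash
python3 - <<'E'
from plan import *
S=snap('side');T=snap('top')
t=cv2.resize(T['frame'][160:250,140:250,::-1],None,fx=3.6,fy=3.6,interpolation=2);s=cv2.resize(S['frame'][110:210,190:290,::-1],None,fx=3.24,fy=3.24,interpolation=2)
cv2.imwrite('pics/g5.png',cv2.convertScaleAbs(np.hstack([t,s]),alpha=1.4))
cv2.imwrite('pics/lid_t.png',T['frame'][:,:,::-1]);cv2.imwrite('pics/lid_s.png',S['frame'][:,:,::-1])
for s,(x0,y0,x1,y1) in((T,(150,200,166,220)),(S,(215,140,228,156))):
    b=s['frame'].max(2)[y0:y1,x0:x1]<38; p=np.argwhere(b); print('knob px',p.mean(0)[::-1]+[x0,y0],len(p),p.min(0)+[y0,x0],p.max(0)+[y0,x0])
E
```

```text
knob px [158.1481 209.9259] 27 [208 155] [212 161]
knob px [221.5556 148.4074] 27 [145 220] [152 223]
```

View pics/g5.png

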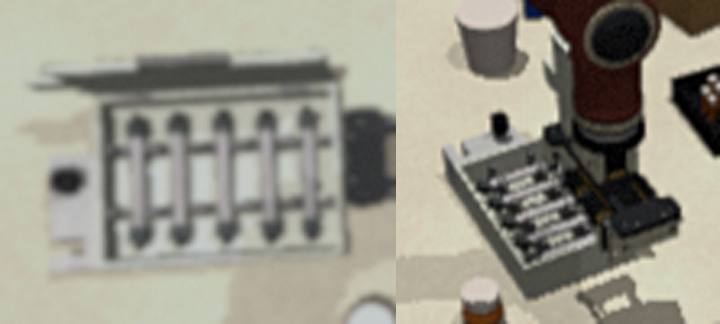

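All five columns lie in their lanes. In the top crop the knob is at (68,180) and the notch at about (70,243). Next I measure the knob and the notch.

```bash
python3 - <<'E'
from plan import *
T=cv2.imread('pics/lid_t.png')[:,:,::-1]; s=snap('top'); S=snap('side')
print('knob',*tri(s,[158.15,209.93],S,[221.55,148.4]), onz(s,[158.15,209.93],.088))
q=np.load('case.npy'); inv=lambda w:(lambda d:np.array([np.cos(q[2])*d[0]+np.sin(q[2])*d[1],-np.sin(q[2])*d[0]+np.cos(q[2])*d[1]])*1000)(w[:2]-q[:2])
print('knob in case',inv(onz(s,[158.15,209.93],.088)[0]),inv(tri(s,[158.15,209.93],S,[221.55,148.4])[0]))
fr=np.mean([snap('top')['frame'].astype(float) for _ in range(6)],0).astype(np.float32)
g=fr.mean(2)
xs=np.arange(-80,30,3)
for yy in(112,122,128,134,140):
    uv=np.array([proj(s,[*c2w(x,yy),.056])[0] for x in xs]).astype(np.float32)
    v=cv2.remap(g,uv[:,:1],uv[:,1:],cv2.INTER_LINEAR).ravel(); print(yy,' '.join('%d:%d'%z for z in zip(xs,v)))
a=fr[205:245,148:175,::-1]; cv2.imwrite('pics/notch.png',cv2.convertScaleAbs(cv2.resize(a,None,fx=14,fy=14,interpolation=cv2.INTER_CUBIC),alpha=1.4))
E
```

```text
knob [0.4829 0.3227 0.08  ] 0.0013516658182907357 [[0.483  0.3204 0.088 ]]
knob in case [ -1.2637 122.8322] [ -1.2203 125.1695]
112 -80:121 -77:120 -74:125 -71:133 -68:136 -65:136 -62:136 -59:135 -56:134 -53:133 -50:133 -47:135 -44:136 -41:136 -38:136 -35:136 -32:136 -29:136 -26:135 -23:134 -20:134 -17:133 -14:133 -11:133 -8:130 -5:124 -2:118 1:115 4:115 7:116 10:121 13:128 16:132 19:131 22:129 25:128 28:128
122 -80:121 -77:117 -74:121 -71:129 -68:131 -65:124 -62:110 -59:104 -56:109 -53:110 -50:111 -47:121 -44:130 -41:133 -38:134 -35:134 -32:134 -29:133 -26:133 -23:133 -20:133 -17:131 -14:125 -11:108 -8:83 -5:58 -2:41 1:31 4:35 7:46 10:66 13:94 16:116 19:127 22:131 25:133 28:134
128 -80:122 -77:119 -74:123 -71:130 -68:133 -65:129 -62:120 -59:114 -56:114 -53:111 -50:110 -47:119 -44:130 -41:134 -38:134 -35:134 -32:134 -29:134 -26:133 -23:133 -20:132 -17:129 -14:117 -11:92 -8:57 -5:30 -2:25 1:27 4:26 7:30 10:50 13:80 16:108 19:124 22:131 25:133 28:134
134 -80:122 -77:123 -74:129 -71:134 -68:136 -65:136 -62:134 -59:130 -56:123 -53:115 -50:112 -47:120 -44:132 -41:136 -38:136 -35:136 -32:136 -29:135 -26:134 -23:133 -20:132 -17:128 -14:116 -11:94 -8:61 -5:35 -2:28 1:27 4:27 7:30 10:49 13:82 16:112 19:127 22:132 25:133 28:134
140 -80:121 -77:124 -74:130 -71:135 -68:136 -65:136 -62:135 -59:131 -56:125 -53:119 -50:117 -47:123 -44:132 -41:135 -38:135 -35:135 -32:135 -29:135 -26:134 -23:132 -20:130 -17:126 -14:117 -11:104 -8:82 -5:56 -2:37 1:31 4:31 7:42 10:64 13:93 16:116 19:128 22:132 25:134 28:135
```

View pics/notch.png

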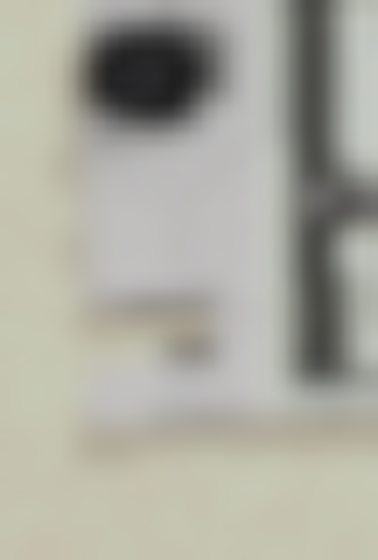

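The enlarged notch picture shows the knob at (150,75) and the slot at about (150,325), open to the left (+y). The profiles put the slot centre at case x of about -55.5 mm and the knob at (-1.2, 125). I'll grip the knob high, so the fingertips clear the block when the pin is parked.

```bash
python3 - <<'E'
from plan import *
x,y=c2w(-1,125); print(x,y); plan(x,y,.16,4.2)
E
```

```text
0.4831366079708948 0.32255039238528393
 t=53.05 pos [ 0.4987 -0.002   0.1601] yaw 4.32 travel [   8.9 -324.8    0.3] turn [-0.001  0.     0.002] gap 0.0149 F [-0.3  0.7 -0.1] j7 -83
```

Emit:
move_arm --travel '[[0, -30, 0], [1, -80, 0], [3, -135, 0], [5, -190, 0], [7, -240, 0], [8, -285, 0], [9, -315, 0], [9, -325, 0]]' --turn '[[0, 0, 0], [0, 0, 0], [0, 0, 0], [0, 0, 0], [0, 0, 0], [0, 0, 0], [0, 0, 0], [0, 0, 0]]' --fingers 0.5

```text
clock: 54.05
eef_pos: [0.4827, 0.3247, 0.1598]
ee_rot: [[0.997, 0.078, -0.001], [0.078, -0.997, 0.001], [-0.001, -0.001, -1.0]]
ft_force: [-0.6, -0.4, 0.1]
finger_gap: 0.0464
grasp_force: 0.0
```

Emit:
move_arm --travel '[[0, 0, 0], [0, 0, 0], [0, 0, 0], [0, 0, 0], [0, 0, 0], [0, 0, 0], [0, 0, 0], [0, 0, 0]]' --turn '[[0, 0, 0], [0, 0, 0], [0, 0, 0], [0, 0, 0], [0, 0, 0], [0, 0, 0], [0, 0, 0], [0, 0, 0]]'

```text
clock: 55.05
eef_pos: [0.4841, 0.3216, 0.1602]
ee_rot: [[0.997, 0.073, 0.0], [0.073, -0.997, 0.0], [0.0, -0.0, -1.0]]
ft_force: [0.8, 0.2, 0.1]
finger_gap: 0.0467
grasp_force: 0.0
```

```bash
python3 - <<'E'
from plan import *
x,y=c2w(-1,125); plan(x,y,.096,4.16)
E
```

```text
t=55.05 pos [0.4841 0.3216 0.1602] yaw 4.18 travel [-0.9 -1.  64.2] turn [-0. -0.  0.] gap 0.0467 F [0.8 0.2 0.1] j7 -116
```

Emit:
move_arm --travel '[[-1, -1, 10], [-1, -1, 20], [-1, -1, 30], [-1, -1, 40], [-1, -1, 50], [-1, -1, 58], [-1, -1, 64], [-1, -1, 64]]' --turn '[[0, 0, 0], [0, 0, 0], [0, 0, 0], [0, 0, 0], [0, 0, 0], [0, 0, 0], [0, 0, 0], [0, 0, 0]]'

```text
clock: 56.05
eef_pos: [0.4828, 0.3223, 0.0957]
ee_rot: [[0.997, 0.073, -0.001], [0.073, -0.997, -0.0], [-0.001, 0.0, -1.0]]
ft_force: [-0.4, -0.2, 0.4]
finger_gap: 0.0469
grasp_force: 0.0
```

Emit:
move_arm --travel '[[0, 0, 0], [0, 0, 0], [0, 0, 0], [0, 0, 0], [0, 0, 0], [0, 0, 0], [0, 0, 0], [0, 0, 0]]' --turn '[[0, 0, 0], [0, 0, 0], [0, 0, 0], [0, 0, 0], [0, 0, 0], [0, 0, 0], [0, 0, 0], [0, 0, 0]]' --fingers 0

```text
clock: 57.05
eef_pos: [0.4832, 0.3225, 0.0964]
ee_rot: [[0.997, 0.073, 0.0], [0.073, -0.997, 0.0], [0.0, -0.0, -1.0]]
ft_force: [-0.5, 0.5, 2.6]
finger_gap: 0.0231
grasp_force: 29.8
```

Emit:
move_arm --travel '[[0, 0, -3], [0, 0, -8], [0, 0, -16], [0, 0, -26], [0, 0, -36], [0, 0, -46], [0, 0, -50], [0, 0, -50]]' --turn '[[0, 0, 0], [0, 0, 0], [0, 0, 0], [0, 0, 0], [0, 0, 0], [0, 0, 0], [0, 0, 0], [0, 0, 0]]'

```text
clock: 58.05
eef_pos: [0.4831, 0.3225, 0.1465]
ee_rot: [[0.997, 0.073, 0.0], [0.073, -0.997, 0.0], [0.0, -0.0, -1.0]]
ft_force: [-0.3, 0.0, -0.1]
finger_gap: 0.0236
grasp_force: 29.8
```

```bash
python3 - <<'E'
from plan import *
x,y=c2w(-55.5,128.5); plan(x,y,.1465,4.16)
S=snap('side');T=snap('top')
t=cv2.resize(T['frame'][180:250,140:230,::-1],None,fx=4,fy=4,interpolation=2);s=cv2.resize(S['frame'][120:190,190:260,::-1],None,fx=4,fy=4,interpolation=2)
cv2.imwrite('pics/g6.png',cv2.convertScaleAbs(np.hstack([t,s]),alpha=1.4))
E
```

```text
t=58.05 pos [0.4831 0.3225 0.1465] yaw 4.17 travel [-54.5  -3.5   0. ] turn [-0. -0.  0.] gap 0.0236 F [-0.3  0.  -0.1] j7 -116
```

View pics/g6.png

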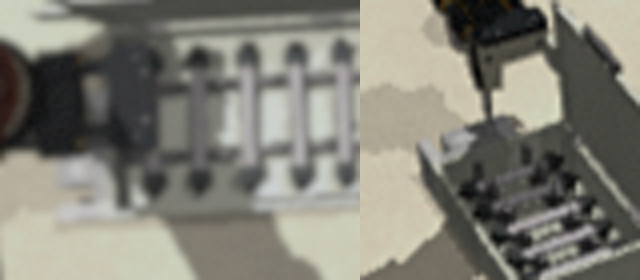

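The side crop shows the pin drawn out at about (487,100), hanging upright in the jaws. I move it over the notch.

Emit:
move_arm --travel '[[-12, -1, 0], [-26, -2, 0], [-40, -3, 0], [-50, -3, 0], [-54.5, -3, 0], [-54.5, -3, 0], [-54.5, -3, 0], [-54.5, -3, 0]]' --turn '[[0, 0, 0], [0, 0, 0], [0, 0, 0], [0, 0, 0], [0, 0, 0], [0, 0, 0], [0, 0, 0], [0, 0, 0]]'

```text
clock: 59.15
eef_pos: [0.4289, 0.3214, 0.1462]
ee_rot: [[0.997, 0.072, 0.0], [0.072, -0.997, 0.0], [0.0, -0.0, -1.0]]
ft_force: [0.6, -0.1, -0.8]
finger_gap: 0.0234
grasp_force: 29.8
```

Emit:
move_arm --travel '[[0, 0, 6], [0, 0, 12], [0, 0, 15], [0, 0, 17], [0, 0, 19], [0, 0, 21], [0, 0, 23], [0, 0, 24]]' --turn '[[0, 0, 0], [0, 0, 0], [0, 0, 0], [0, 0, 0], [0, 0, 0], [0, 0, 0], [0, 0, 0], [0, 0, 0]]'

```text
clock: 60.15
eef_pos: [0.4284, 0.3215, 0.1221]
ee_rot: [[0.997, 0.073, -0.0], [0.073, -0.997, 0.0], [-0.0, -0.0, -1.0]]
ft_force: [-0.7, -0.3, -0.4]
finger_gap: 0.0232
grasp_force: 29.8
```

```bash
python3 - <<'E'
from plan import *
x,y=c2w(-55.5,128); plan(x,y,.085,4.16); print(env.get_obs()['ft_torque'])
E
```

```text
t=60.15 pos [0.4284 0.3215 0.1221] yaw 4.17 travel [ 0.2 -0.1 37.1] turn [-0.  0.  0.] gap 0.0232 F [-0.7 -0.3 -0.4] j7 -118
[ 0.0413 -0.0416  0.0092]
```

The tip is 4 mm inside the slot with no contact force.

Emit:
move_arm --travel '[[0, 0, 5], [0, 0, 11], [0, 0, 17], [0, 0, 23], [0, 0, 28], [0, 0, 32], [0, 0, 35], [0, 0, 36.5]]' --turn '[[0, 0, 0], [0, 0, 0], [0, 0, 0], [0, 0, 0], [0, 0, 0], [0, 0, 0], [0, 0, 0], [0, 0, 0]]'

```text
clock: 61.15
eef_pos: [0.4284, 0.3215, 0.0856]
ee_rot: [[0.997, 0.073, -0.0], [0.073, -0.997, 0.0], [-0.0, -0.0, -1.0]]
ft_force: [0.3, -0.6, 0.3]
finger_gap: 0.0233
grasp_force: 29.8
```

Emit:
move_arm --travel '[[0, 0, 0.5], [0, 0, 1], [0, 0, 1.5], [0, 0, 1.5], [0, 0, 1.5], [0, 0, 1.5], [0, 0, 1.5], [0, 0, 1.5]]' --turn '[[0, 0, 0], [0, 0, 0], [0, 0, 0], [0, 0, 0], [0, 0, 0], [0, 0, 0], [0, 0, 0], [0, 0, 0]]'

```text
clock: 62.15
eef_pos: [0.4286, 0.3216, 0.0846]
ee_rot: [[0.997, 0.073, 0.0], [0.073, -0.997, 0.0], [0.0, -0.0, -1.0]]
ft_force: [-1.3, -0.6, 5.4]
finger_gap: 0.0233
grasp_force: 29.8
```

The knob is seated, with 5 N upward. Release and lift.

Emit:
move_arm --travel '[[0, 0, 0], [0, 0, 0], [0, 0, 0], [0, 0, 0], [0, 0, 0], [0, 0, 0], [0, 0, 0], [0, 0, 0]]' --turn '[[0, 0, 0], [0, 0, 0], [0, 0, 0], [0, 0, 0], [0, 0, 0], [0, 0, 0], [0, 0, 0], [0, 0, 0]]' --fingers 0.45

```text
clock: 63.15
eef_pos: [0.4284, 0.3215, 0.0842]
ee_rot: [[0.997, 0.073, 0.0], [0.073, -0.997, 0.0], [0.0, -0.0, -1.0]]
ft_force: [-0.9, 0.3, 0.4]
finger_gap: 0.0422
grasp_force: 0.0
```

Emit:
move_arm --travel '[[0, 0, -10], [0, 0, -30], [0, 0, -60], [0, 0, -90], [0, 0, -120], [-10, 30, -150], [-30, 80, -180], [-50, 130, -210]]' --turn '[[0, 0, 0], [0, 0, 0], [0, 0, 0], [0, 0, 0], [0, 0, 0], [0, 0, 0], [0, 0, 0], [0, 0, 0]]'

```text
clock: 64.15
eef_pos: [0.3876, 0.1866, 0.2957]
ee_rot: [[0.997, 0.073, 0.001], [0.073, -0.997, 0.0], [0.001, -0.0, -1.0]]
ft_force: [0.4, -0.2, -0.3]
finger_gap: 0.0421
grasp_force: 0.0
```

```bash
python3 - <<'E'
from plan import *
s=None
for k in range(3): T=snap('top');S=snap('side')
a=cv2.resize(S['frame'][110:210,190:300,::-1],None,fx=3.6,fy=3.6,interpolation=2);t=cv2.resize(T['frame'][160:260,145:245,::-1],None,fx=3.6,fy=3.6,interpolation=2)
cv2.imwrite('pics/g7.png',cv2.convertScaleAbs(np.hstack([t,a]),alpha=1.4))
# free-edge corner of lid: grip tab & candidate projections by angle
q=np.load('case.npy')
for th in(1.45,1.55,1.65,1.75):
    pts=[]
    for y in(-106,106): 
        x=75-156*np.cos(th)+0*0; z=56+156*np.sin(th); pts.append([*c2w(x,y),z/1000])
    print(th,proj(T,pts).round(1).tolist(),proj(S,pts).round(1).tolist())
print(env.get_obs()['eef_pos'],env.get_obs()['ee_rot'])
E
```

```text
1.45 [[230.3, 181.5], [152.1, 185.3]] [[259.3, 150.9], [234.3, 121.0]]
1.55 [[230.0, 175.8], [151.9, 179.6]] [[263.0, 149.4], [237.8, 119.6]]
1.65 [[229.8, 170.2], [151.8, 174.0]] [[266.7, 148.2], [241.3, 118.6]]
1.75 [[229.6, 164.8], [152.0, 168.5]] [[270.4, 147.3], [244.8, 118.0]]
[0.3879 0.1893 0.294 ] [[ 0.9972  0.0745 -0.0002]
 [ 0.0745 -0.9972  0.0006]
 [-0.0002 -0.0006 -1.    ]]
```

View pics/g7.png

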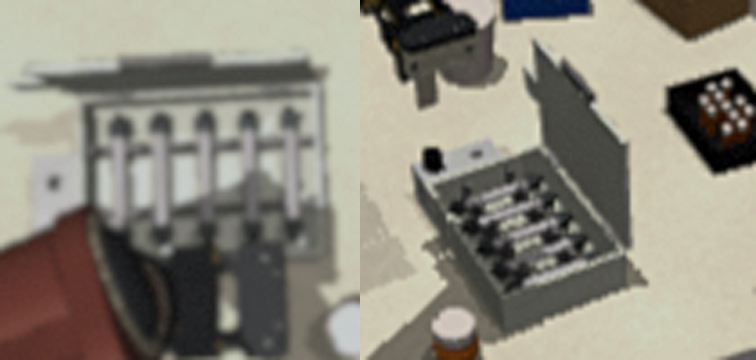

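The side crop shows the pin parked with its knob at (432,158) and the bore empty. All five columns are in, and the lid stands at about 1.57 rad. I'll go over the lid with the fingers shut and push it closed from behind along its arc.

```bash
python3 - <<'E'
from plan import *
for p in((0,0),(112,0)):
    x,y=c2w(*p); plan(x,y,.294,4.16)
E
```

```text
t=64.45 pos [0.3879 0.1893 0.294 ] yaw 4.27 travel [105.7  -0.8   0. ] turn [-0.001  0.     0.002] gap 0.0417 F [-0.5 -0.7  0.3] j7 -111
 t=64.45 pos [0.3879 0.1893 0.294 ] yaw 4.27 travel [217.7  -0.6  -0. ] turn [-0.001  0.     0.002] gap 0.0417 F [-0.5 -0.7  0.3] j7 -111
```

Emit:
move_arm --travel '[[20, 0, -5], [50, 0, -10], [85, 0, -10], [120, 0, -10], [155, 0, -10], [185, 0, -10], [210, 0, -10], [218, 0, -10]]' --turn '[[0, 0, 0], [0, 0, 0], [0, 0, 0], [0, 0, 0], [0, 0, 0], [0, 0, 0], [0, 0, 0], [0, 0, 0]]' --fingers 0

```text
clock: 65.45
eef_pos: [0.6061, 0.2055, 0.3018]
ee_rot: [[0.997, 0.074, -0.003], [0.074, -0.997, -0.001], [-0.003, 0.001, -1.0]]
ft_force: [0.4, -0.5, -0.3]
finger_gap: 0.0007
grasp_force: 0.0
```

Emit:
move_arm --travel '[[0, 0, 0], [0, 0, 10], [0, 0, 30], [0, 0, 50], [0, 0, 70], [0, 0, 85], [0, 0, 90], [0, 0, 90]]' --turn '[[0, 0, 0], [0, 0, 0], [0, 0, 0], [0, 0, 0], [0, 0, 0], [0, 0, 0], [0, 0, 0], [0, 0, 0]]'

```text
clock: 66.45
eef_pos: [0.6054, 0.2041, 0.2142]
ee_rot: [[0.997, 0.073, 0.0], [0.073, -0.997, 0.0], [0.0, -0.0, -1.0]]
ft_force: [-0.1, 0.3, 0.2]
finger_gap: 0.0005
grasp_force: 0.0
```

```bash
cat > lid.py <<'E'
from plan import *
# travel to tip-follow poses for lid angle th, d along the lid (mm), h half finger
d,h=138,9
for deg in(90,80,70,60,50,40,30,20,15,10,5,2,0):
    th=np.radians(deg); X=75-d*np.cos(th)+8*np.sin(th)+h; Z=56+d*np.sin(th)+8*np.cos(th)+25
    x,y=c2w(X,0); plan(x,y,Z/1000,4.16,str(deg))
E
python3 lid.py | sed 's/turn.*gap/gap/'
```

```text
90 t=66.45 pos [0.6054 0.2041 0.2142] yaw 4.18 travel [-20.3  -2.   -4.8] gap 0.0005 F [-0.1  0.3  0.2] j7 -100
80 t=66.45 pos [0.6054 0.2041 0.2142] yaw 4.18 travel [-44.4  -2.   -4. ] gap 0.0005 F [-0.1  0.3  0.2] j7 -100
70 t=66.45 pos [0.6054 0.2041 0.2142] yaw 4.18 travel [-68.   -2.    0.8] gap 0.0005 F [-0.1  0.3  0.2] j7 -100
60 t=66.45 pos [0.6054 0.2041 0.2142] yaw 4.18 travel [-90.4  -2.    9.7] gap 0.0005 F [-0.1  0.3  0.2] j7 -100
50 t=66.45 pos [0.6054 0.2041 0.2142] yaw 4.18 travel [-110.9   -2.    22.4] gap 0.0005 F [-0.1  0.3  0.2] j7 -100
40 t=66.45 pos [0.6054 0.2041 0.2142] yaw 4.18 travel [-128.9   -2.    38.4] gap 0.0005 F [-0.1  0.3  0.2] j7 -100
30 t=66.45 pos [0.6054 0.2041 0.2142] yaw 4.18 travel [-143.8   -2.    57.3] gap 0.0005 F [-0.1  0.3  0.2] j7 -100
20 t=66.45 pos [0.6054 0.2041 0.2142] yaw 4.18 travel [-155.3   -2.    78.5] gap 0.0005 F [-0.1  0.3  0.2] j7 -100
15 t=66.45 pos [0.6054 0.2041 0.2142] yaw 4.18 travel [-159.6   -2.    89.8] gap 0.0005 F [-0.1  0.3  0.2] j7 -100
10 t=66.45 pos [0.6054 0.2041 0.2142] yaw 4.18 travel [-162.8   -2.   101.4] gap 0.0005 F [-0.1  0.3  0.2] j7 -100
5 t=66.45 pos [0.6054 0.2041 0.2142] yaw 4.18 travel [-165.1   -2.   113.3] gap 0.0005 F [-0.1  0.3  0.2] j7 -100
2 t=66.45 pos [0.6054 0.2041 0.2142] yaw 4.18 travel [-166.    -2.   120.4] gap 0.0005 F [-0.1  0.3  0.2] j7 -100
0 t=66.45 pos [0.6054 0.2041 0.2142] yaw 4.18 travel [-166.3   -2.   125.2] gap 0.0005 F [-0.1  0.3  0.2] j7 -100
```

Emit:
move_arm --travel '[[-5, 0, -1], [-10, 0, -2], [-15, 0, -4], [-20, 0, -4], [-26, 0, -4], [-32, 0, -4], [-38, 0, -4], [-44, 0, -4]]' --turn '[[0, 0, 0], [0, 0, 0], [0, 0, 0], [0, 0, 0], [0, 0, 0], [0, 0, 0], [0, 0, 0], [0, 0, 0]]'

```text
clock: 67.45
eef_pos: [0.5616, 0.2008, 0.2182]
ee_rot: [[0.997, 0.073, 0.001], [0.073, -0.997, 0.0], [0.001, -0.0, -1.0]]
ft_force: [2.9, -0.3, -2.4]
finger_gap: 0.0007
grasp_force: 1.2
```

Emit:
move_arm --travel '[[-6, 0, 1], [-12, 0, 2], [-18, 0, 3.5], [-24, 0, 5], [-30, 0, 7], [-36, 0, 9.5], [-41, 0, 11.5], [-46, 0, 13.5]]' --turn '[[0, 0, 0], [0, 0, 0], [0, 0, 0], [0, 0, 0], [0, 0, 0], [0, 0, 0], [0, 0, 0], [0, 0, 0]]'

```text
clock: 68.45
eef_pos: [0.5153, 0.1974, 0.2046]
ee_rot: [[0.997, 0.073, -0.0], [0.073, -0.997, -0.0], [-0.0, 0.0, -1.0]]
ft_force: [1.9, -0.8, 0.6]
finger_gap: 0.0005
grasp_force: 1.0
```

Emit:
move_arm --travel '[[-5, 0, 3], [-10, 0, 6], [-15, 0, 9], [-20.5, 0, 12.5], [-25, 0, 16], [-30, 0, 20.5], [-34, 0, 24.5], [-38.5, 0, 28.5]]' --turn '[[0, 0, 0], [0, 0, 0], [0, 0, 0], [0, 0, 0], [0, 0, 0], [0, 0, 0], [0, 0, 0], [0, 0, 0]]'

```text
clock: 69.45
eef_pos: [0.4769, 0.1947, 0.1758]
ee_rot: [[0.997, 0.073, -0.0], [0.073, -0.997, -0.0], [-0.0, 0.0, -1.0]]
ft_force: [1.8, -1.0, 1.0]
finger_gap: 0.0002
grasp_force: 0.8
```

```bash
python3 lid.py | sed 's/turn.*gap/gap/' | tail -8; cat > ls.py <<'E'
from plan import *
E
python3 - <<'E'
from plan import *
S=snap('side'); cv2.imwrite('pics/lid2.png',S['frame'][:,:,::-1])
E
```

```text
40 t=69.45 pos [0.4769 0.1947 0.1758] yaw 4.18 travel [-0.1 -2.1 -0. ] gap 0.0002 F [ 1.8 -1.   1. ] j7 -103
30 t=69.45 pos [0.4769 0.1947 0.1758] yaw 4.18 travel [-15.   -2.1  18.9] gap 0.0002 F [ 1.8 -1.   1. ] j7 -103
20 t=69.45 pos [0.4769 0.1947 0.1758] yaw 4.18 travel [-26.4  -2.1  40.1] gap 0.0002 F [ 1.8 -1.   1. ] j7 -103
15 t=69.45 pos [0.4769 0.1947 0.1758] yaw 4.18 travel [-30.7  -2.1  51.4] gap 0.0002 F [ 1.8 -1.   1. ] j7 -103
10 t=69.45 pos [0.4769 0.1947 0.1758] yaw 4.18 travel [-34.   -2.1  63. ] gap 0.0002 F [ 1.8 -1.   1. ] j7 -103
5 t=69.45 pos [0.4769 0.1947 0.1758] yaw 4.18 travel [-36.2  -2.1  74.8] gap 0.0002 F [ 1.8 -1.   1. ] j7 -103
2 t=69.45 pos [0.4769 0.1947 0.1758] yaw 4.18 travel [-37.1  -2.1  82. ] gap 0.0002 F [ 1.8 -1.   1. ] j7 -103
0 t=69.45 pos [0.4769 0.1947 0.1758] yaw 4.18 travel [-37.5  -2.1  86.8] gap 0.0002 F [ 1.8 -1.   1. ] j7 -103
```

The push stays near 2 N. I continue slower from 40° to 15°.

Emit:
move_arm --travel '[[-4, 0, 4], [-8, 0, 9], [-12, 0, 14], [-15, 0, 19], [-18, 0, 24], [-21, 0, 29], [-24, 0, 34], [-26.5, 0, 40]]' --turn '[[0, 0, 0], [0, 0, 0], [0, 0, 0], [0, 0, 0], [0, 0, 0], [0, 0, 0], [0, 0, 0], [0, 0, 0]]'

```text
clock: 70.5
eef_pos: [0.4505, 0.1928, 0.1358]
ee_rot: [[0.997, 0.073, -0.0], [0.073, -0.997, 0.0], [-0.0, -0.0, -1.0]]
ft_force: [0.0, -0.5, 1.1]
finger_gap: 0.0004
grasp_force: 0.7
```

Emit:
move_arm --travel '[[-1.5, 0, 3], [-2.5, 0, 6], [-3.5, 0, 9], [-4.5, 0, 12], [-5.5, 0, 15], [-6.2, 0, 18], [-7, 0, 21], [-7.5, 0, 23]]' --turn '[[0, 0, 0], [0, 0, 0], [0, 0, 0], [0, 0, 0], [0, 0, 0], [0, 0, 0], [0, 0, 0], [0, 0, 0]]'

```text
clock: 71.5
eef_pos: [0.4432, 0.1922, 0.1129]
ee_rot: [[0.997, 0.073, -0.0], [0.073, -0.997, -0.0], [-0.0, -0.0, -1.0]]
ft_force: [-0.8, 0.2, 1.2]
finger_gap: 0.0005
grasp_force: 0.7
```

Emit:
move_arm --travel '[[-0.5, 0, 2], [-1, 0, 4], [-1.5, 0, 6], [-2, 0, 8], [-2.2, 0, 10], [-2.5, 0, 12], [-2.7, 0, 14], [-3, 0, 16]]' --turn '[[0, 0, 0], [0, 0, 0], [0, 0, 0], [0, 0, 0], [0, 0, 0], [0, 0, 0], [0, 0, 0], [0, 0, 0]]'

```text
clock: 72.5
eef_pos: [0.4404, 0.192, 0.097]
ee_rot: [[0.997, 0.073, -0.0], [0.073, -0.997, 0.0], [-0.0, -0.0, -1.0]]
ft_force: [-1.0, -0.4, 1.5]
finger_gap: 0.0004
grasp_force: 0.6
```

Emit:
move_arm --travel '[[0, 0, 1], [0, 0, 2], [0, 0, 3], [0, 0, 4], [0, 0, 5], [0, 0, 6], [0, 0, 7], [0, 0, 8]]' --turn '[[0, 0, 0], [0, 0, 0], [0, 0, 0], [0, 0, 0], [0, 0, 0], [0, 0, 0], [0, 0, 0], [0, 0, 0]]'

```text
clock: 73.5
eef_pos: [0.4404, 0.192, 0.0892]
ee_rot: [[0.997, 0.073, -0.0], [0.073, -0.997, 0.0], [-0.0, -0.0, -1.0]]
ft_force: [-2.4, -1.5, 10.2]
finger_gap: 0.0005
grasp_force: 5.1
```

Emit:
move_arm --travel '[[0, 0, 0.3], [0, 0, 0.6], [0, 0, 0.9], [0, 0, 1.2], [0, 0, 1.5], [0, 0, 1.5], [0, 0, 1.5], [0, 0, 1.5]]' --turn '[[0, 0, 0], [0, 0, 0], [0, 0, 0], [0, 0, 0], [0, 0, 0], [0, 0, 0], [0, 0, 0], [0, 0, 0]]'

```text
clock: 74.5
eef_pos: [0.4404, 0.192, 0.0892]
ee_rot: [[0.997, 0.073, 0.0], [0.073, -0.997, 0.001], [0.0, -0.001, -1.0]]
ft_force: [-3.3, -0.8, 14.7]
finger_gap: 0.0004
grasp_force: 7.3
```

The tip stopped at 64 mm, which is the height of the shut lid's top. I back off and look.

Emit:
move_arm --travel '[[0, 0, -3], [0, 0, -10], [0, 0, -30], [0, 0, -60], [0, 0, -100], [0, 50, -130], [0, 105, -150], [0, 160, -150]]' --turn '[[0, 0, 0], [0, 0, 0], [0, 0, 0], [0, 0, 0], [0, 0, 0], [0, 0, 0], [0, 0, 0], [0, 0, 0]]'

```text
clock: 75.5
eef_pos: [0.4534, 0.0309, 0.2396]
ee_rot: [[0.997, 0.073, 0.005], [0.073, -0.997, 0.001], [0.005, -0.0, -1.0]]
ft_force: [0.6, 0.3, 0.3]
finger_gap: 0.0009
grasp_force: 0.0
```

Emit:
move_arm --travel '[[0, 40, 0], [0, 80, 0], [0, 120, 0], [0, 150, 0], [0, 160, 0], [0, 160, 0], [0, 160, 0], [0, 160, 0]]' --turn '[[0, 0, 0], [0, 0, 0], [0, 0, 0], [0, 0, 0], [0, 0, 0], [0, 0, 0], [0, 0, 0], [0, 0, 0]]'

```text
clock: 76.5
eef_pos: [0.4638, -0.1257, 0.2376]
ee_rot: [[0.997, 0.075, -0.0], [0.075, -0.997, 0.001], [-0.0, -0.001, -1.0]]
ft_force: [-0.3, 0.5, 0.1]
finger_gap: 0.0002
grasp_force: 0.0
```

```bash
python3 - <<'E'
from plan import *
T=snap('top');S=snap('side')
a=cv2.resize(S['frame'][100:230,180:340,::-1],None,fx=2.4,fy=2.4,interpolation=2);t=cv2.resize(T['frame'][130:260,145:305,::-1],None,fx=2.4,fy=2.4,interpolation=2)
cv2.imwrite('pics/g8.png',cv2.convertScaleAbs(np.hstack([t,a]),alpha=1.4))
E
```

```text
(no output)
```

View pics/g8.png

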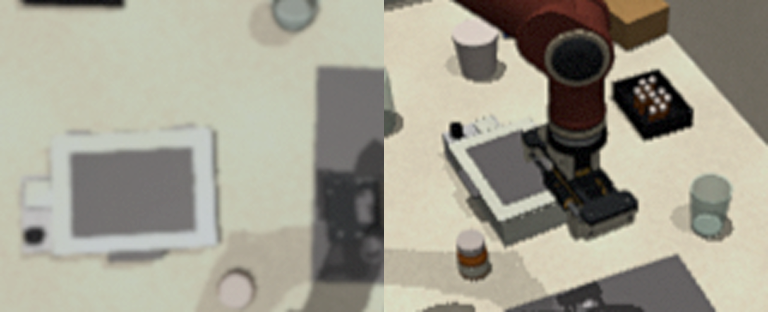

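The lid is shut flat over the case (top crop, about (133,193)), and the pin is parked with its knob at (35,235). The jar and beaker stand where they were. I hand in.

```bash
python3 -c "
from workcell import env
print(env.close_job())"
```

```text
the job is handed in; nothing more can be done
None
```

All five columns are in their lanes, the pin hangs in the notch, the lid was lowered gently until shut, and the job is handed in at about 77 s; the judge's verdict was not shown.

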